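# Open the wire feeder for a drive-roll change

### The arm

A 6-joint arm with a two-finger parallel gripper is mounted at the origin on the work surface. World frame = base frame: x ahead of the robot, y to its left, z up, the work surface at z = 0. Lengths are in m, angles in rad, forces in N, time in s.
With the tool pointing down it reaches from about 0.375 to 0.9 m from the base axis. Payload 3.1 kg.
Tool frame: the origin (TCP) lies between the finger pads; the fingertips stand 8 mm ahead of it and the grasp point (between the pads) lies 11 mm behind it (manip.tip_extent is the distance from the TCP to the fingertips, in m); z points along the fingers, x is the direction in which the jaws open and shut, and the axes are right-handed (so a half turn about z gives the same grasp; the last joint's range is limited). The gripper opens to 85 mm and grips with 20 to 120 N. Pads are 22 mm wide; open, the fingers measure 114 mm over their backs; the gripper's body (76 mm by 85 mm) begins 54 mm behind the grasp point. The pads swing forward as they close: fully open they stand 13 mm farther back than shut.
Start: joints at [0.976, 0.527, 1.433, -0, 1.181, -0.178], TCP at [0.253, 0.571, 0.239] pointing down, gripper open.
Joint ranges: [-3.08, 3.08], [-0.75, 2.2], [0.22, 2.44], [-1.43, 4.57], [0, 2.65], [-2.85, 2.85]. Speed limits (rad/s): [2.79, 2.79, 3.14, 3.14, 3.14, 3.14].

### API

Orientations are given as a unit quaternion [x, y, z, w].
In Python, from station import manip gives the robot as it stands.
- The arm moves only by the tool move_arm, never from a script. Its argument "deltas" is a list that holds one entry, the list of rows, each a list of 4 numbers: the shift along the tool's x, y, z in m, then the turn about the tool's z in degrees. A call has 1 to 20 rows; each row is the pose to reach, as a shift and turn from the pose measured when the call began, along the tool's axes at that moment; what a row does not reach only later rows make up. A row lasts 1/12 s, in which the tool goes at most 41.7 mm and 7.16 degrees, less where a joint would pass 70% of its speed; a pose out of reach is approached as far as the arm can. A call with a gripper value outside its range is refused whole. "gripper" is the opening, from 0 (shut) to 1 (fully open), set as the call begins (left out, the last holds). The fingers move at their own pace and stop on an object; "squeeze" is the grip in N (left out, the last holds). Time passes only in rows, so rows that repeat a pose let the fingers close. It gives the time, the measured TCP pose, the force and the opening at its end, in the units of the state.
- manip.sense(): the state, without advancing time (a new reading comes with each control period).
- manip.snapshot(name): name is "scene" or "top"; returns a dict with "img" (384x512x3 uint8, red, green, blue), "vertical_fov" (degrees; the focal length in pixels is half the picture's height over the tangent of half this angle, whatever the lens; pixels are square), "cx", "cy" (the principal point, pixels), "origin" and "orientation" of the camera in the world. Camera axes: x right, y down, z forward; pixel columns grow to the right and rows downward; lengths in m; the calibration is good to about 2 mm. A picture is of the moment at which its call begins. There is no depth.
- manip.sign_off(): hands the job in, once; it reports no verdict.
The state is a dict: "t": time; "q": joint angles; "qd": joint speeds; "tau": joint torques, N m; "tcp_pos": TCP position; "tool_rot": TCP orientation; "force": force on the tool from outside, world axes, zero at the start; "ft_torque": the same for the moment, N m; "finger_gap": opening from 0.0 (shut) to 1.0 (fully open).
Only numpy, scipy, OpenCV 4.12 (cv2) and the standard library are available. Lean on these libraries where they do the work, as an engineer would, in place of code of your own. Each camera call takes 0.05 s, during which the arm holds its last target.

### The job

The wire feeder needs a new drive roll, so open it up: take the screwdriver from its rack, turn both slotted cam fasteners on the feeder's top panel a quarter turn anticlockwise to release them, and put the screwdriver back upright in its hole in the rack. Lift the panel off by its handle and lay it gently, flat and handle up, on the clear part of the rubber mat, then swing the red-gripped pressure arm inside the feeder right up and leave it standing. Leave the new drive roll and the brass guide on the mat where they are.

Things in the scene. Friction and masses are not known exactly. Their poses are not given: they have to be found in the camera images.
- feeder: Red sheet-steel wire feeder housing fixed to the bench, 200 (x) by 260 (y) by 120 mm high, brass gun socket on its +y end. Origin at the centre of its underside. Its top has an opening 130 (x) by 176 (y) mm, centred, with an 8 mm lip, covered by the panel.
- panel: Loose grey steel panel, 150 (x) by 200 (y) by 4 mm, 0.35 to 0.6 kg, lying centred on the feeder's top, axes parallel to the feeder's, free to shift 4 mm. Origin: centre of the sheet's underside (120 mm up on the feeder). Flanges and lock bodies reach 16 mm below it into the opening: lift it straight at first; laid down, its origin stands 16 mm above its support. Held until both cams are turned.
- cam_left (a joint): Turn of the slotted cam fastener at the panel's +y end, rad: 0 locked (starts 0 to 0.15), grows anticlockwise seen from above, stop at 1.6; its tongue is free of the feeder's lip beyond 1.35. Stiff by 0.06 N m of friction; stays where it is left. A fixed black bezel ring, 32 mm diameter, surrounds the steel core, so only a blade in the slot turns it.
- cam_right (a joint): The same for the cam fastener at the panel's -y end.
- cam_left_slot (a point): Centre of the slot's floor in the left cam, at (0, 74, 5) mm in the panel's frame, turns with the cam; its x axis runs along the slot (at joint 0 parallel to the panel's x axis). Slot 16 mm long with closed ends, 5 mm wide, 7 mm deep, its top 3 mm flared to 9 mm wide, mouth 12 mm above the panel's underside.
- cam_right_slot (a point): The same in the right cam, at (0, -74, 5) mm in the panel's frame.
- driver: Loose flat-blade screwdriver, 165 mm long, 0.11 kg, upright in the rack hole, blade down. Origin at the blade's tip, z up. Blade 12 mm wide (its x), 2 mm thick (its y); orange hexagonal handle 26 mm across flats, 75 to 163 mm above the tip; flats face +-y and 60, 120 degrees from there. The blade has up to 0.25 rad of play in a slot: turn it some 1.8 rad for a quarter turn of the cam.
- driver_tip (a point): Centre of the screwdriver blade's tip, same frame as the screwdriver.
- rack: Blue steel tool rack fixed to the bench, 90 by 160 mm, top plate at 85 mm, row of copper contact tips standing 16 mm proud at each end of the plate, 56 mm from the hole. Origin at the centre of its underside.
- rack_hole (a point): Centre of the mouth of the rack's screwdriver hole, 19 mm diameter, through the 10 mm top plate, at the rack's centre, 85 mm above the bench. The screwdriver's handle rests on the plate, its tip 75 mm below it.
- mat: Black rubber mat fixed to the bench, 260 (x) by 240 (y) by 4 mm. Origin at the centre of its underside. It lies to one side of the feeder and the rack to the other; which is which changes.
- mat_clear (a point): Centre of the clear part of the mat, on its top face, 35 mm from the mat's centre towards its -x edge.
- press_arm (a joint): Lift of the pressure arm inside the feeder, rad: 0 down on the drive roll (starts 0 to 0.06), grows as the grip end rises, stop at 1.2. About 4 N at the grip raises it; it stays where it is left.
- press_arm_grip (a point): Centre of the pressure arm's red grip, a cylinder 20 mm in diameter and 26 mm long with its axis along the feeder's x (the hinge direction), so its flat ends can be pinched along x. Down, it lies at (0, 40, 98) mm in the feeder's frame, 22 mm below the rim; free space beside and 30 mm under it.
- pivot (a point): Hinge axis of the pressure arm, at (0, -50, 80) mm in the feeder's frame, axis along the feeder's x; the grip swings up and towards -y about it.
- drive_roll: New steel drive roll, 38 mm diameter, 13 mm high, lying near the mat's +x edge, about 100 mm from the mat's centre. Leave it.
- panel_handle (a point): Middle of the panel's black pull-handle bar, 39 mm above the panel's origin, over its centre of mass. The bar runs along the panel's y axis: 12 mm wide (x), 102 mm long (y), 10 mm high, with 30 mm free under it.
- guide: New brass wire guide, flange 28 mm diameter, 32 mm high, standing near the mat's +x edge, about 100 mm from the mat's centre. Leave it.

How it is judged:
By the outcome, as a careful person would: the job done as asked, in the order asked, and still so for the second after the job is handed in, with the robot touching nothing.
It also fails if it takes over 72 s, if anything falls off the work surface, if the arm or the gripper's body presses on something with over 40 N, if the wrist force passes 120 N, or if a joint passes its speed limit or range.

## Working session

There is one attempt and no reset: what is moved stays moved. The work goes in short steps, Python scripts to look and compute and a tool call to move; the robot and the scene stay as the last step left them, time stands still between calls to the robot, and variables do not carry over. Pictures are saved under pics/ and viewed, and the job is handed in when it is done.

Besides the shell and the picture viewer there is one more tool, called after "Call:" as name(argument=value, ...) on one line, values as JSON. move_arm: Moves the arm, as the interface text tells. Its arguments: {"type":"object","properties":{"deltas":{"type":"array"},"gripper":{"type":"number"},"squeeze":{"type":"number"}},"required":["deltas"]}

```bash
ls; mkdir -p pics; python3 - <<'E'
from station import manip
import cv2,json
print(manip.sense())
for n in("scene","top"):
    s=manip.snapshot(n); cv2.imwrite(f"pics/{n}0.png",cv2.cvtColor(s["img"],cv2.COLOR_RGB2BGR))
    print({k:v for k,v in s.items() if k!="img"})
E
```

```text
pics
{'t': 0.0, 'q': array([ 9.75536395e-01,  5.28461459e-01,  1.43391206e+00,  3.73251714e-06,
        1.18142060e+00, -1.78489361e-01]), 'qd': array([-2.02402865e-04, -5.88208998e-05,  5.72341356e-04,  8.90842230e-04,
        6.87830021e-04,  1.23819327e-04]), 'tau': array([ 3.71782862e-04, -4.42353666e+01, -1.78027278e+01, -1.79952531e-04,
        8.49402597e-03, -2.55330477e-06]), 'tcp_pos': array([0.25256762, 0.57091847, 0.2383334 ]), 'tool_rot': array([ 8.38095810e-01,  5.45521954e-01, -1.01514511e-03,  4.25558277e-04]), 'force': array([-0.75917592,  0.29050404,  0.42252265]), 'ft_torque': array([ 0.06055542, -0.00150148, -0.01487528]), 'finger_gap': 0.9981174982090228}
{'vertical_fov': 43.58706693080504, 'cx': 260.78051214277036, 'cy': 188.67842319385548, 'origin': array([ 1.27752947, -0.23834302,  1.09739576]), 'orientation': array([ 0.76579027,  0.55659363, -0.19141534, -0.25909255])}
{'vertical_fov': 46.17919557921715, 'cx': 260.8833673331176, 'cy': 189.23261488880686, 'origin': array([0.41957741, 0.0142786 , 1.26419099]), 'orientation': array([-0.69670047,  0.7158489 , -0.0374229 ,  0.02771888])}
```

View pics/scene0.png

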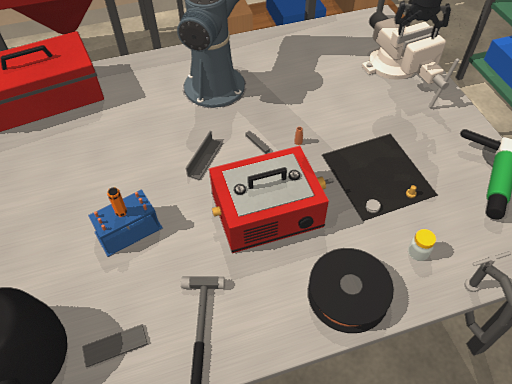

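View pics/top0.png

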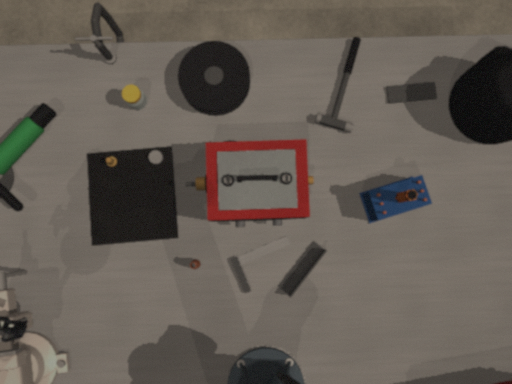

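The scene view and the top view both show the rack to the −y side (top ~ (397,198)), the feeder in the middle (~(257,180)) and the mat to the +y side (~(133,195)). I'll enlarge these areas next.

```bash
cat > h.py <<'E'
import numpy as np,cv2
from scipy.spatial.transform import Rotation as R
from station import manip
def K(s):
    h=s["img"].shape[0]; f=h/2/np.tan(np.radians(s["vertical_fov"])/2); return f
def ray(s,u,v):
    f=K(s); d=np.array([(u-s["cx"])/f,(v-s["cy"])/f,1.]); return s["origin"],R.from_quat(s["orientation"]).apply(d)
def at(s,u,v,z):
    o,d=ray(s,u,v); return o+d*(z-o[2])/d[2]
def proj(s,p):
    f=K(s); c=R.from_quat(s["orientation"]).inv().apply(np.atleast_2d(p)-s["origin"]); return np.c_[c[:,0]/c[:,2]*f+s["cx"],c[:,1]/c[:,2]*f+s["cy"]]
def crop(s,name,u0,v0,u1,v1,k):
    c=cv2.resize(s["img"][v0:v1,u0:u1],None,fx=k,fy=k,interpolation=cv2.INTER_CUBIC)
    cv2.imwrite(f"pics/{name}.png",cv2.cvtColor(c,cv2.COLOR_RGB2BGR))
def load(n):
    import pickle; return pickle.load(open(n,"rb"))
def snap(n,name=None):
    import pickle
    s=manip.snapshot(n)
    if name: pickle.dump(s,open(f"{name}.pkl","wb"))
    return s
E
python3 - <<'E'
from h import *
s=snap("top","t0"); c=snap("scene","s0")
crop(s,"t_feeder",180,125,330,235,5)
crop(s,"t_rack",350,165,440,230,8)
crop(s,"t_mat",80,140,185,250,5)
crop(c,"s_rack",80,180,170,260,7)
crop(c,"s_feeder",200,140,340,255,5)
E
```

```text
(no output)
```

View pics/t_feeder.png

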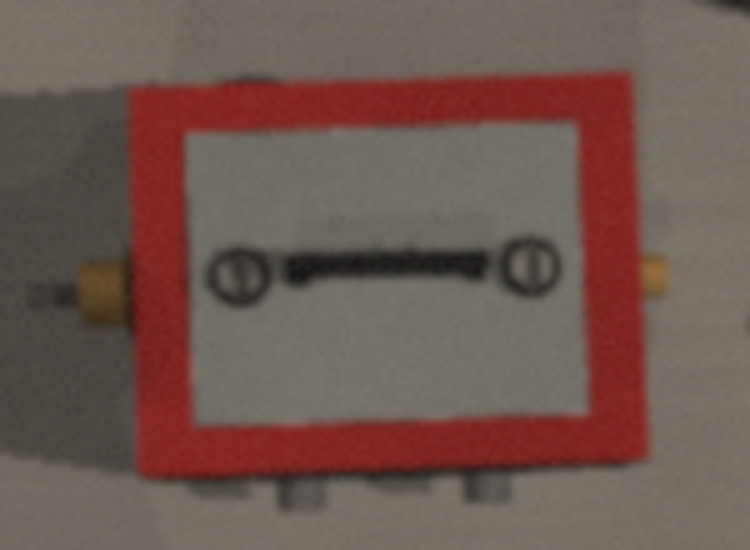

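View pics/t_rack.png

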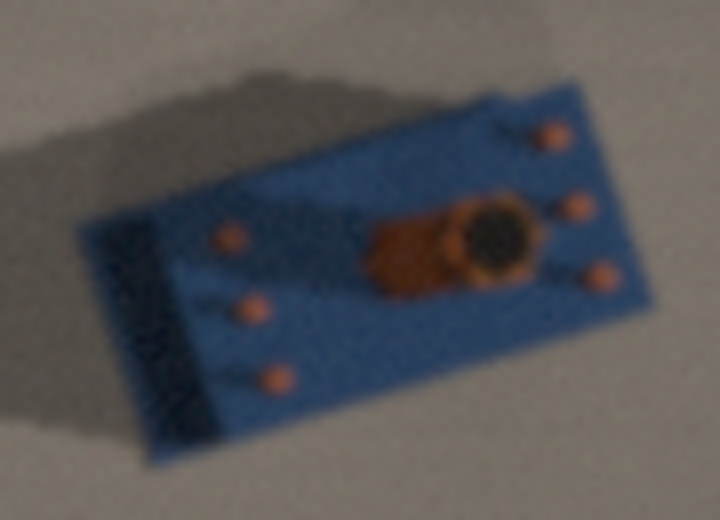

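View pics/t_mat.png

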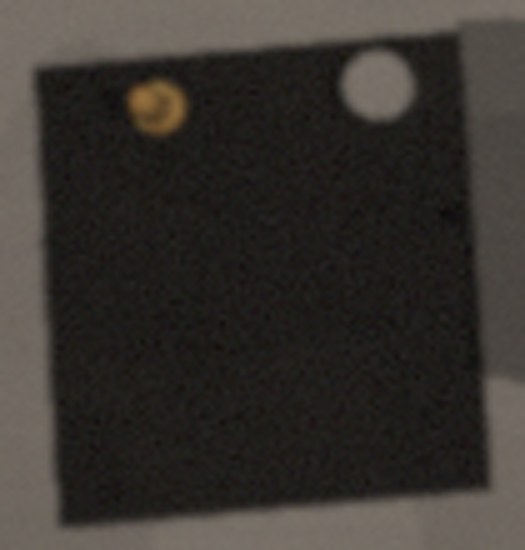

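View pics/s_rack.png

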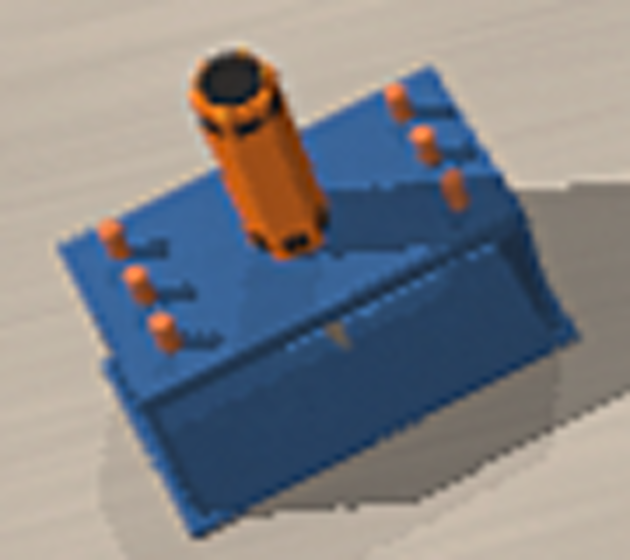

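View pics/s_feeder.png

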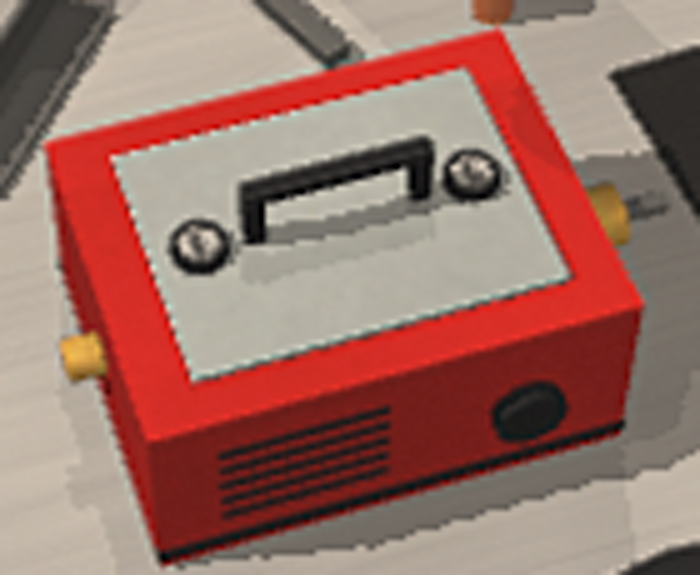

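```bash
cat > meas.py <<'E'
from h import *
s=load("t0.pkl"); c=load("s0.pkl")
def P(cam,u0,v0,k,pts,z):
    return np.array([at(cam,u0+(x+.5)/k-.5,v0+(y+.5)/k-.5,z)[:2] for x,y in pts])
def show(n,p): print(n,np.round(p*1000,1).tolist())
f=lambda pts,z:P(s,180,125,5,pts,z); g=lambda pts,z:P(c,200,140,5,pts,z)
show("feed top",f([(128,88),(632,73),(648,458),(140,476)],.12))
show("feed scn",g([(500,30),(48,143),(150,438),(640,305)],.12))
show("panel top",f([(185,132),(577,122),(590,412),(193,425)],.124))
show("panel scn",g([(466,68),(108,156),(190,380),(572,277)],.124))
show("camL,R top",f([(239,276),(530,267)],.132)); show("camL,R scn",g([(471,173),(200,245)],.132))
show("handle ends top",f([(285,265),(487,264)],.164))
r=lambda pts,z:P(s,350,165,8,pts,z); q=lambda pts,z:P(c,80,180,7,pts,z)
show("tips top",r([(230,238),(253,308),(278,380),(553,135),(577,207),(601,277)],.101))
show("tips scn",q([(398,90),(424,132),(454,176),(110,228),(135,272),(163,320)],.101))
show("cap",np.r_[r([(497,238)],.248-.085+.01),q([(232,78)],.173)])
show("rack top",r([(575,85),(655,308)],.085)); show("rackscn",q([(432,68),(522,205),(140,400),(60,245)],.085))
m=P(s,80,140,5,[(37,68),(461,35),(489,487),(61,523)],.004); show("mat",m); show("matc",m.mean(0))
show("roll,guide",np.r_[P(s,80,140,5,[(378,85)],.017),P(s,80,140,5,[(158,107)],.01)])
E
python3 meas.py
```

```text
feed top [[650.4, 136.9], [651.7, -122.9], [453.1, -123.7], [451.0, 134.1]]
feed scn [[450.8, 136.1], [452.3, -120.9], [648.7, -119.6], [648.5, 136.6]]
panel top [[626.0, 107.8], [626.1, -93.3], [477.0, -94.7], [475.9, 106.5]]
panel scn [[474.6, 107.1], [474.2, -93.5], [624.8, -92.3], [624.2, 109.2]]
camL,R top [[550.2, 81.2], [550.9, -66.1]]
camL,R scn [[550.5, 81.5], [552.1, -65.5]]
handle ends top [[551.3, 56.6], [549.2, -42.7]]
tips top [[505.5, -308.0], [482.5, -314.3], [459.0, -321.2], [536.4, -415.5], [512.6, -421.9], [489.6, -428.3]]
tips scn [[457.3, -319.2], [479.8, -313.2], [503.1, -305.9], [487.5, -428.1], [509.8, -421.6], [533.7, -414.4]]
cap [[498.0, -369.8], [493.5, -367.3]]
rack top [[554.4, -429.7], [479.8, -451.7]]
rackscn [[437.7, -306.6], [511.6, -285.4], [553.4, -428.9], [476.9, -449.4]]
mat [[650.7, 482.3], [663.5, 243.9], [408.8, 230.8], [395.6, 467.1]]
matc [529.7, 356.0]
roll,guide [[633.9, 288.0], [625.8, 412.5]]
```

```bash
python3 - <<'E'
from h import *
s=load("t0.pkl"); c=load("s0.pkl")
crop(c,"cap_s",102,180,132,222,14)
crop(s,"cap_t",390,180,424,208,16)
E
```

```text
(no output)
```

View pics/cap_s.png

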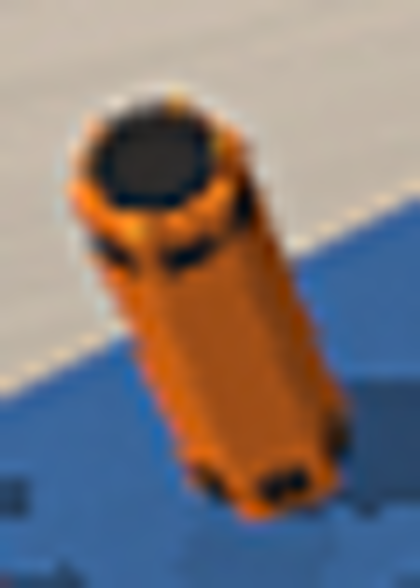

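View pics/cap_t.png

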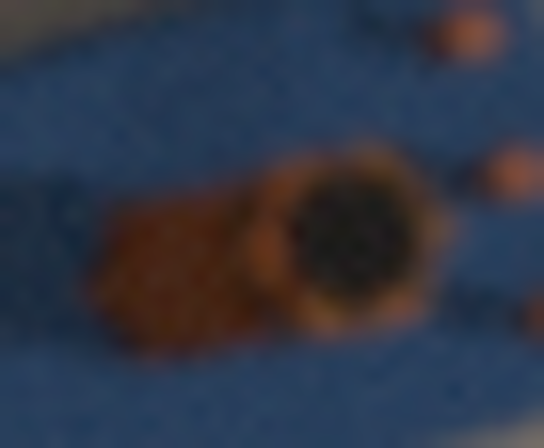

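```bash
python3 - <<'E'
from h import *
s=load("t0.pkl"); c=load("s0.pkl")
ax=np.array([.4962,-.3678])
for z,pts in((.092,[(212,482),(285,482),(335,435)]),(.163,[(115,250),(190,252),(243,200)])):
    for x,y in pts:
        d=at(c,102+(x+.5)/14-.5,180+(y+.5)/14-.5,z)[:2]-ax; print(z,np.round(d*1000,1),np.degrees(np.arctan2(d[1],d[0])).round(1))
# overlays
for cam,box,k,nm in((c,(102,180,132,222),14,"s"),(s,(390,180,424,208),16,"t")):
  rows=[]
  for yaw in (0,16,30,46):
    im=cv2.resize(cam["img"][box[1]:box[3],box[0]:box[2]],None,fx=k*.45,fy=k*.45,interpolation=cv2.INTER_CUBIC)[:,:,::-1].copy()
    for z in(.085,.173):
        a=np.radians(yaw+np.arange(7)*60); r=.013/np.cos(np.pi/6)
        p=proj(cam,np.c_[ax[0]+r*np.cos(a),ax[1]+r*np.sin(a),0*a+z]); p=(p-np.array(box[:2])+.5)*k*.45
        cv2.polylines(im,[np.round(p).astype(int)],False,(0,255,0),1)
    rows.append(im)
  cv2.imwrite(f"pics/hex_{nm}.png",np.hstack(rows))
E
```

```text
0.092 [  6.9 -10.8] -57.5
0.092 [11.   1.9] 9.6
0.092 [ 3.3 12. ] 74.4
0.163 [  7.2 -10.4] -55.5
0.163 [11.6  1.9] 9.4
0.163 [ 3.1 12.2] 75.6
```

View pics/hex_s.png

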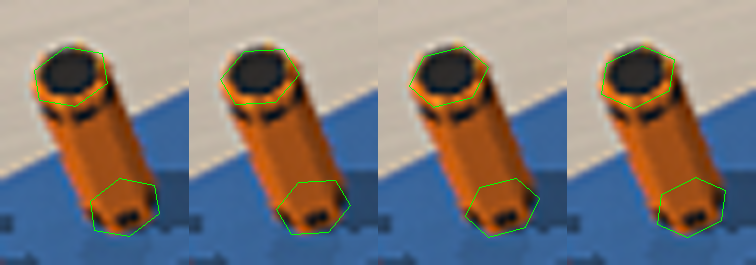

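View pics/hex_t.png

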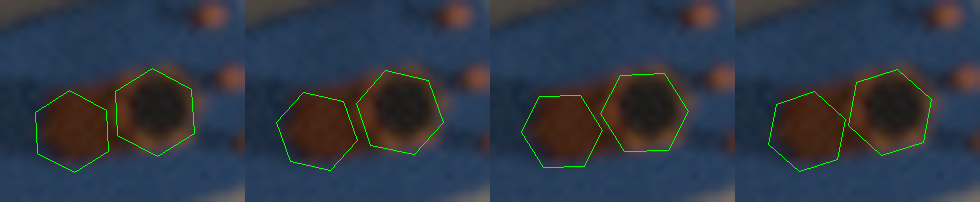

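```bash
cat >> h.py <<'E'
def psi():
    x=R.from_quat(manip.sense()["tool_rot"]).as_matrix()[:,0]; return np.degrees(np.arctan2(x[1],x[0]))
def go(x,y,z,ps=None):
    st=manip.sense(); M=R.from_quat(st["tool_rot"]); d=M.inv().apply(np.array([x,y,z])-st["tcp_pos"])
    p=psi(); t=0 if ps is None else -((ps-p+180)%360-180)
    print("t",round(st["t"],2),"row",np.round(d,4).tolist()+[round(t,1)],"psi",round(p,1),"q6",round(st["q"][5],2),"n",np.ceil(max(np.linalg.norm(d)/.0417,abs(t)/7.16)))
E
python3 -c "
from h import *
go(.5,.15,.24,30); go(.4962,-.3678,.24,9.5)"
```

```text
t 0.2 row [-0.285, 0.3966, -0.001, np.float64(36.1)] psi 66.1 q6 -0.18 n 12.0
t 0.2 row [-0.76, 0.6027, -0.0004, np.float64(56.6)] psi 66.1 q6 -0.18 n 24.0
```

Call:
move_arm(deltas=[[[-0.285,0.397,0,36],[-0.285,0.397,0,36],[-0.285,0.397,0,36],[-0.285,0.397,0,36],[-0.285,0.397,0,36],[-0.285,0.397,0,36],[-0.285,0.397,0,36],[-0.285,0.397,0,36],[-0.285,0.397,0,36],[-0.285,0.397,0,36],[-0.76,0.603,0,56.6],[-0.76,0.603,0,56.6],[-0.76,0.603,0,56.6],[-0.76,0.603,0,56.6],[-0.76,0.603,0,56.6],[-0.76,0.603,0,56.6],[-0.76,0.603,0,56.6],[-0.76,0.603,0,56.6],[-0.76,0.603,0,56.6],[-0.76,0.603,0,56.6]]], gripper=0.85, squeeze=80)

```text
t: 1.87
tcp_pos: [0.4868, -0.206, 0.2394]
tool_rot: [0.997, 0.083, -0.0, 0.0]
force: [1.2, -0.2, -0.9]
finger_gap: 0.848
```

```bash
python3 -c "
from h import *
go(.4962,-.3678,.22,9.5);go(.4962,-.3678,.129,9.5)"
```

```text
t 1.87 row [-0.0174, 0.1611, 0.0196, np.float64(-0.0)] psi 9.5 q6 -0.78 n 4.0
t 1.87 row [-0.0173, 0.1611, 0.1106, np.float64(-0.0)] psi 9.5 q6 -0.78 n 5.0
```

Call:
move_arm(deltas=[[[-0.0174,0.161,0.015,0],[-0.0174,0.161,0.015,0],[-0.0174,0.161,0.015,0],[-0.0174,0.161,0.015,0],[-0.0174,0.161,0.015,0],[-0.0174,0.161,0.015,0],[-0.0174,0.161,0.045,0],[-0.0174,0.161,0.075,0],[-0.0174,0.161,0.11,0],[-0.0174,0.161,0.11,0],[-0.0174,0.161,0.11,0]]])

```text
t: 2.78
tcp_pos: [0.4951, -0.3652, 0.1281]
tool_rot: [0.997, 0.083, -0.002, -0.002]
force: [0.7, -0.1, 0.4]
finger_gap: 0.853
```

```bash
python3 -c "
from h import *
go(.4962,-.3678,.129,9.5)
c=snap('scene');crop(c,'a1',70,150,170,260,6)"
```

```text
t 2.78 row [0.0006, 0.0028, -0.0009, np.float64(0.1)] psi 9.6 q6 -0.98 n 1.0
```

View pics/a1.png

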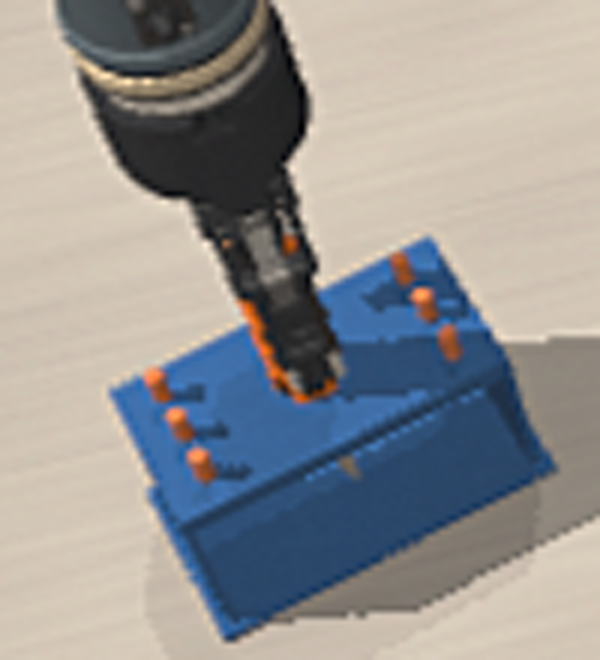

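The fingers straddle the handle, with the near finger at crop (310,350). I'll correct the 3 mm of lag and close.

Call:
move_arm(deltas=[[[0.0005,0.0025,0,0],[0.0005,0.0025,0,0],[0.0005,0.0025,0,0]]])

```text
t: 3.08
tcp_pos: [0.4985, -0.37, 0.1325]
tool_rot: [0.997, 0.083, 0.001, 0.002]
force: [-0.1, -0.4, -0.1]
finger_gap: 0.853
```

Call:
move_arm(deltas=[[[0,0,0,0],[0,0,0,0],[0,0,0,0],[0,0,0,0],[0,0,0,0],[0,0,0,0]]], gripper=0)

```text
t: 3.58
tcp_pos: [0.4985, -0.3701, 0.1329]
tool_rot: [0.997, 0.083, 0.001, 0.002]
force: [-0.5, 0.7, 3.9]
finger_gap: 0.294
```

Call:
move_arm(deltas=[[[0,0,-0.02,0],[0,0,-0.045,0],[0,0,-0.075,0],[0,0,-0.105,0],[0,0,-0.13,0],[0,0,-0.15,0],[0,0,-0.165,0],[0,0,-0.17,0],[0,0,-0.17,0],[0,0,-0.17,0]]])

```text
t: 4.42
tcp_pos: [0.4977, -0.369, 0.3017]
tool_rot: [0.997, 0.083, 0.0, 0.001]
force: [0.5, 1.0, -2.3]
finger_gap: 0.297
```

```bash
python3 -c "
from h import *
go(.4962,-.3678,.3,9.5)
c=snap('scene','s2');crop(c,'a2',60,100,180,260,5)
s=snap('top','t2');crop(s,'a2t',350,140,450,230,6)
print(manip.sense()['finger_gap'],proj(c,[[.4985,-.37,.18]]))"
```

```text
t 4.42 row [-0.0012, -0.0014, 0.0017, np.float64(0.1)] psi 9.6 q6 -0.98 n 1.0
0.2937141277712269 [[111.1433605 190.798006 ]]
```

View pics/a2.png

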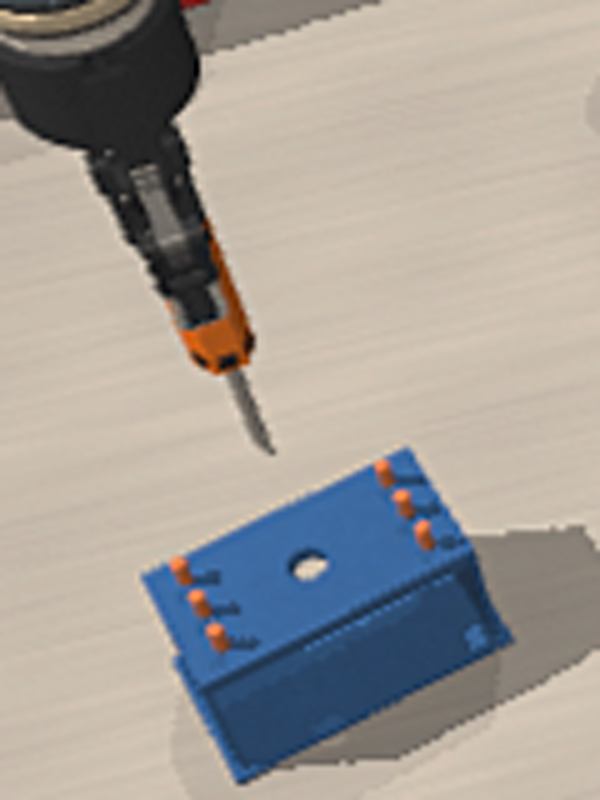

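```bash
python3 -c "
from h import *
c=load('s2.pkl');crop(c,'a3',98,170,126,198,20)
crop(c,'a3h',112,205,132,222,20)"
```

```text
(no output)
```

View pics/a3.png

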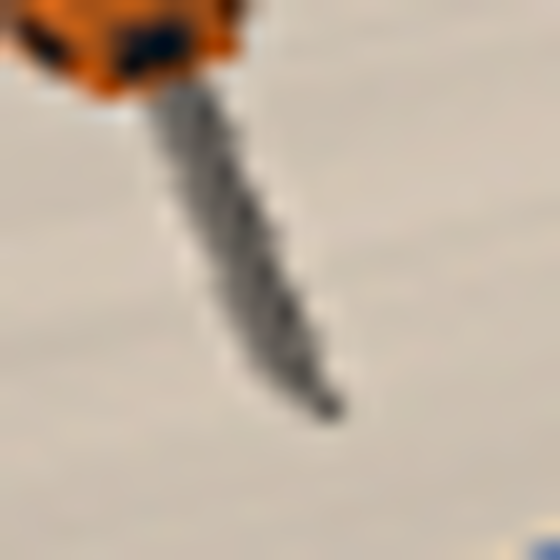

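View pics/a3h.png

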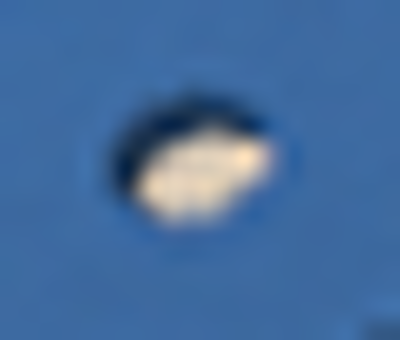

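```bash
python3 -c "
from h import *
c=load('s2.pkl')
w=lambda u0,v0,k,x,y,z:at(c,u0+(x+.5)/k-.5,v0+(y+.5)/k-.5,z)
a=w(98,170,20,258,375,.178);b=w(98,170,20,335,418,.178);d=b-a
print((a+b)/2,d*1000,np.degrees(np.arctan2(d[1],d[0])))
print('hole',w(112,205,20,195,160,.085))"
```

```text
[ 0.49325047 -0.36696015  0.178     ] [ 9.51744450e+00  8.02916668e+00 -1.11022302e-13] 40.151859934820486
hole [ 0.49681422 -0.36771315  0.085     ]
```

```bash
python3 -c "
from h import *
c=load('s0.pkl');s=load('t0.pkl')
a=[]
for cam,(u,v) in((c,(240,189)),(c,(294,174)),(s,(286,178)),(s,(228,180))):
    i=cam['img'][v-10:v+10,u-10:u+10]; a.append(cv2.resize(i,None,fx=19,fy=19,interpolation=cv2.INTER_CUBIC))
cv2.imwrite('pics/slots.png',np.vstack([np.hstack(a[:2]),np.hstack(a[2:])])[:,:,::-1])"
```

```text
(no output)
```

View pics/slots.png

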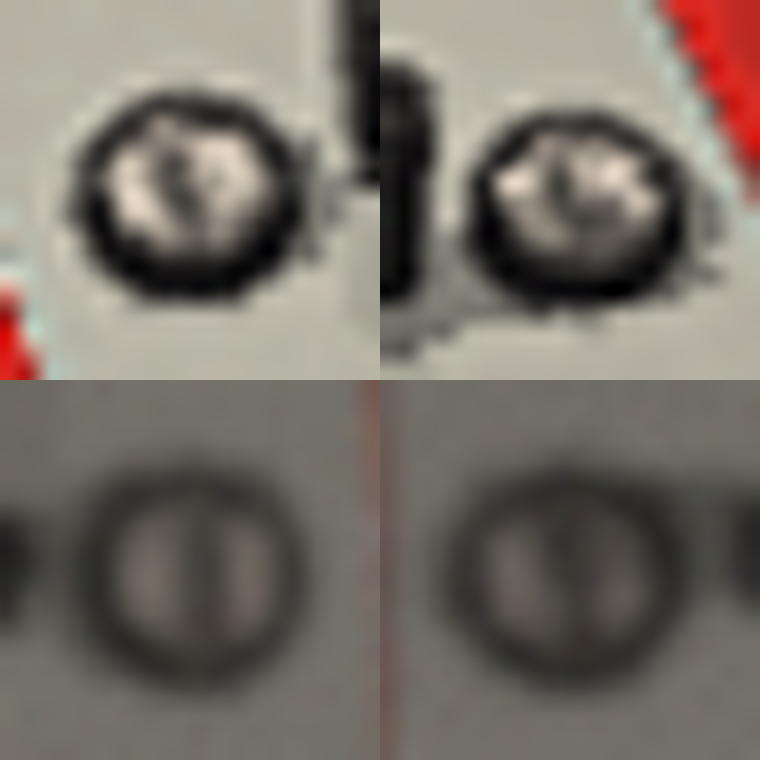

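```bash
python3 -c "
from h import *
go(.552,-.066,.290,-26.5)"
```

```text
t 4.52 row [0.1042, -0.2895, 0.0106, np.float64(36.1)] psi 9.6 q6 -0.98 n 8.0
```

Call:
move_arm(deltas=[[[0.01,-0.03,0,5],[0.03,-0.07,0,11],[0.04,-0.11,0,17],[0.054,-0.15,0,23],[0.07,-0.19,0,29],[0.084,-0.23,0,33],[0.095,-0.26,0.005,36],[0.102,-0.28,0.01,36],[0.104,-0.289,0.01,36],[0.104,-0.289,0.01,36],[0.104,-0.289,0.01,36],[0.104,-0.289,0.01,36]]])

```text
t: 5.52
tcp_pos: [0.552, -0.068, 0.2904]
tool_rot: [0.973, -0.229, -0.0, 0.001]
force: [0.1, -0.1, -0.7]
finger_gap: 0.293
```

```bash
python3 -c "
from h import *
go(.552,-.066,.290,-26.5)
c=snap('scene','s3');crop(c,'a4',220,150,270,200,14);print(manip.sense()['tcp_pos'])"
```

```text
t 5.52 row [-0.0009, -0.0018, 0.0004, np.float64(0.0)] psi -26.5 q6 0.14 n 1.0
[ 0.55202532 -0.06819742  0.2905387 ]
```

View pics/a4.png

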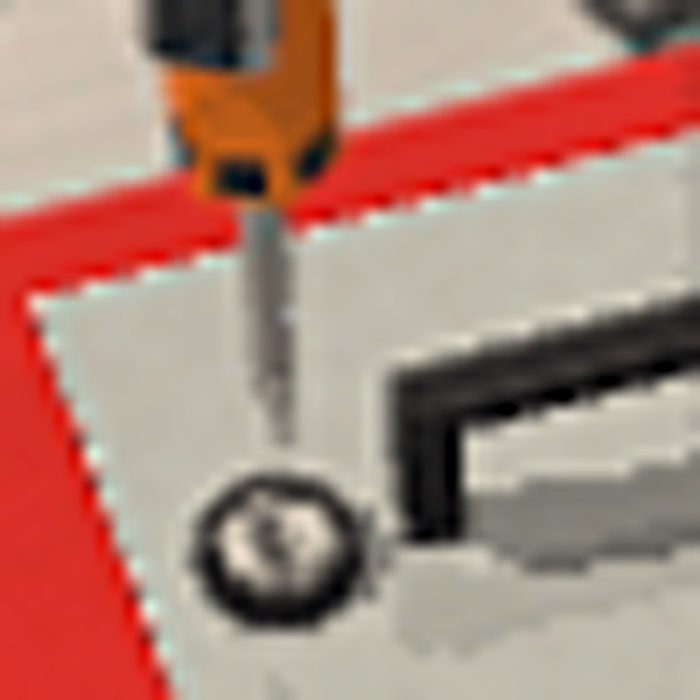

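```bash
python3 -c "
from h import *
c=load('s3.pkl')
w=lambda u0,v0,k,x,y,z:at(c,u0+(x+.5)/k-.5,v0+(y+.5)/k-.5,z)
print(w(220,150,14,279,440,.168),w(220,150,14,268,205,.243))
print('cam',w(220,150,14,279,548,.132))
crop(c,'a5',230,165,250,200,20)"
```

```text
[ 0.55615514 -0.06557894  0.168     ] [ 0.56566298 -0.06715928  0.243     ]
cam [ 0.5522261  -0.06592496  0.132     ]
```

View pics/a5.png

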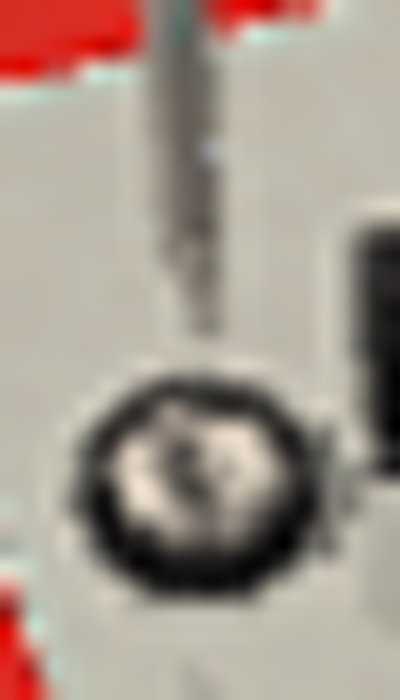

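```bash
python3 -c "
from h import *
c=load('s3.pkl')
w=lambda u0,v0,k,x,y,z:at(c,u0+(x+.5)/k-.5,v0+(y+.5)/k-.5,z)
a=w(230,165,20,170,255,.168);b=w(230,165,20,208,332,.168);d=b-a
print(a,b,(a+b)/2,np.linalg.norm(d),np.degrees(np.arctan2(d[1],d[0])))
print(w(230,165,20,195,475,.132))
for t in(-.006,.006): print(proj(c,[[.552+t,-.066,.168]]))
"
```

```text
[ 0.54377992 -0.06568359  0.168     ] [ 0.55699678 -0.0646386   0.168     ] [ 0.55038835 -0.06516109  0.168     ] 0.013258104592686414 4.520684450746317
[ 0.55083525 -0.06601809  0.132     ]
[[238.15244294 177.96621804]]
[[239.51075603 181.56110487]]
```

Call:
move_arm(deltas=[[[0,0,0,-7],[0,0,0,-14],[0,0,0,-21],[0,0,0,-28],[0,0,0,-35],[0,0,0,-42],[0,0,0,-49],[0,0,0,-56],[0,0,0,-63],[0,0,0,-70],[0,0,0,-77],[0,0,0,-84],[0,0,0,-90],[0,0,0,-90],[0,0,0,-90]]])

```text
t: 6.82
tcp_pos: [0.552, -0.0696, 0.2906]
tool_rot: [0.852, 0.524, -0.001, 0.001]
force: [-0.4, -0.3, -1.3]
finger_gap: 0.289
```

```bash
python3 -c "
from h import *
c=snap('scene','s4');crop(c,'a6',225,160,260,200,18);go(.552,-.066,.290,-26.5);print(manip.sense()['tcp_pos'])"
```

```text
t 6.87 row [0.003, -0.0015, 0.0006, np.float64(89.7)] psi 63.2 q6 -1.43 n 13.0
[ 0.55204332 -0.06933958  0.29060759]
```

View pics/a6.png

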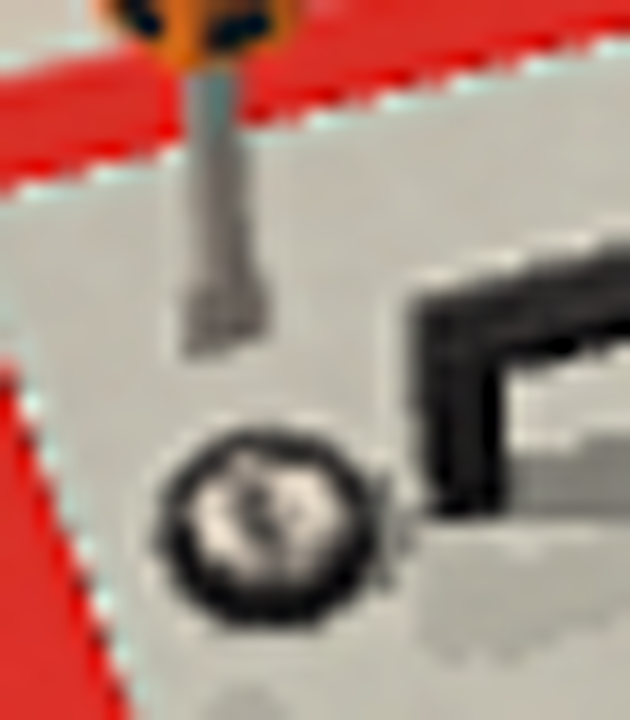

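```bash
python3 -c "
from h import *
c=load('s4.pkl')
w=lambda u0,v0,k,x,y,z:at(c,u0+(x+.5)/k-.5,v0+(y+.5)/k-.5,z)
a=w(225,160,18,184,355,.168);b=w(225,160,18,268,330,.168);d=b-a
m2=((a+b)/2)[:2]
print(m2,np.linalg.norm(d),np.degrees(np.arctan2(d[1],d[0])))
# tip = tcp + b + Rt(psi) e ; unknown b (cam bias), e tool xy
def T(p): p=np.radians(p); return np.array([[np.cos(p),np.sin(p)],[np.sin(p),-np.cos(p)]])
A=[];y=[]
for tcp,tip,ps in(((.552,-.0682),(.5504,-.0652),-26.5),((.55204,-.06934),m2,63.2),((.4977,-.369),(.4933,-.3670),9.6)):
    A.append(np.hstack([np.eye(2),T(ps)])); y.append(np.array(tip)-tcp)
r=np.linalg.lstsq(np.vstack(A),np.hstack(y),rcond=None);print(r[0]*1000, (np.vstack(A)@r[0]-np.hstack(y))*1000)
r=np.linalg.lstsq(np.vstack(A[:2]),np.hstack(y[:2]),rcond=None);print(r[0]*1000)
"
```

```text
[ 0.54697934 -0.06904333] 0.012268183373154965 93.03301732663947
[-2.18434782 -0.14713987 -1.20285748 -2.77708445] [-0.42169731 -0.12511919 -0.14481127 -0.26533618  0.56650857  0.39045536]
[-1.97157008 -0.09108199 -1.04670319 -2.93210925]
```

```bash
python3 -c "
from h import *
go(.5522,-.0688,.262,-26.5)"
```

```text
t 6.87 row [0.0006, -0.0001, 0.0286, np.float64(89.7)] psi 63.2 q6 -1.43 n 13.0
```

Call:
move_arm(deltas=[[[0,0,0,7],[0,0,0,14],[0,0,0,21],[0,0,0,28],[0,0,0,35],[0,0,0,42],[0,0,0,49],[0.0005,0,0,56],[0.0005,0,0,63],[0.0005,0,0.005,70],[0.0005,0,0.01,77],[0.0005,0,0.015,84],[0.0005,0,0.022,89.7],[0.0005,0,0.028,89.7],[0.0005,0,0.0285,89.7],[0.0005,0,0.0285,89.7]]])

```text
t: 8.2
tcp_pos: [0.552, -0.0691, 0.2617]
tool_rot: [0.974, -0.228, -0.0, 0.001]
force: [0.1, 0.0, -1.1]
finger_gap: 0.291
```

```bash
python3 -c "
from h import *
c=snap('scene','s5');crop(c,'a7',225,160,260,200,18);go(.5522,-.0688,.262,-26.5);print(manip.sense()['tcp_pos'],manip.sense()['force'])"
```

```text
t 8.25 row [-0.0002, -0.0002, 0.0001, np.float64(0.1)] psi -26.4 q6 0.14 n 1.0
[ 0.55230896 -0.06912215  0.26212195] [-0.26557394  0.13177268 -0.37009528]
```

View pics/a7.png

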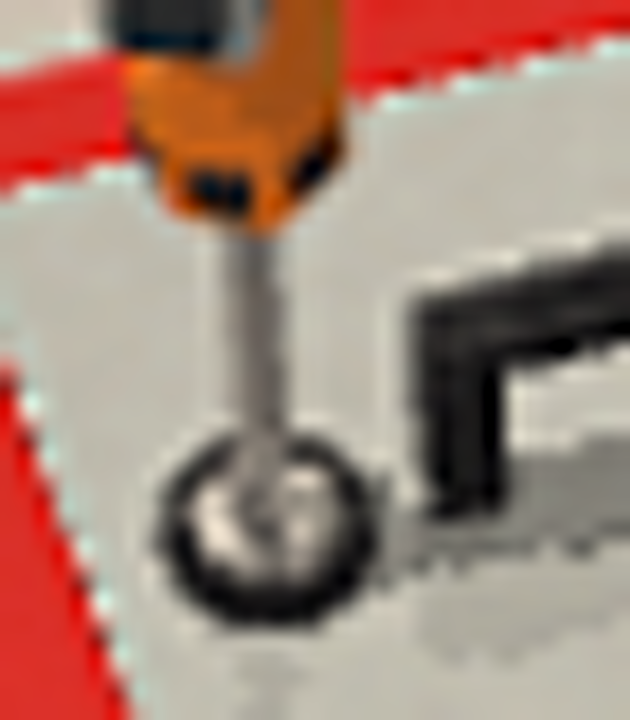

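The tip is in line with the slot (the blade ends at about (270,495), the slot centre is at (265,520)). I'll descend slowly and watch the force.

Call:
move_arm(deltas=[[[0,0,0.003,0],[0,0,0.006,0],[0,0,0.009,0],[0,0,0.0105,0],[0,0,0.0105,0]]])

```text
t: 8.67
tcp_pos: [0.5518, -0.069, 0.2511]
tool_rot: [0.974, -0.228, -0.001, 0.001]
force: [-0.6, -1.1, -2.2]
finger_gap: 0.289
```

```bash
python3 -c "
from h import *
c=snap('scene','s6');crop(c,'a8',225,160,260,200,18);s=manip.sense();print(s['tcp_pos'],s['force'],s['ft_torque'])"
```

```text
[ 0.55192009 -0.06903953  0.25126155] [-0.2928428   0.57370594 -1.76240262] [0.01734323 0.11481929 0.00958213]
```

View pics/a8.png

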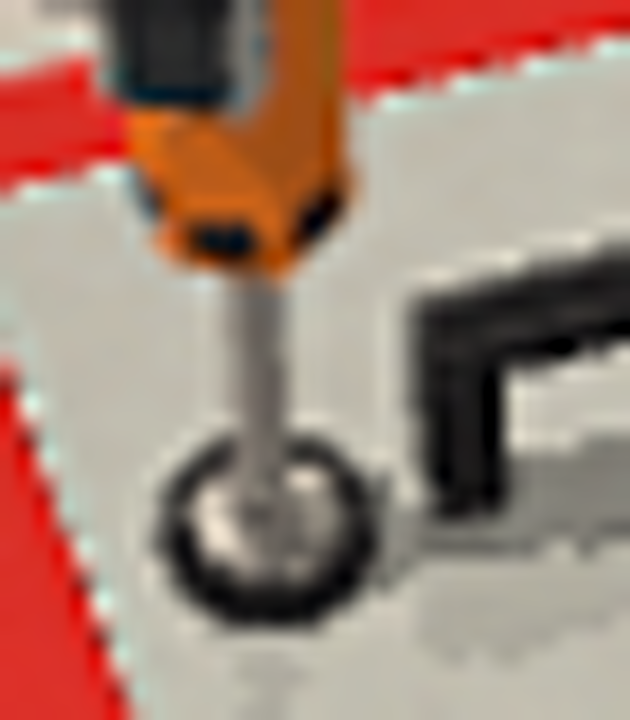

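Call:
move_arm(deltas=[[[0,0,0.001,0],[0,0,0.002,0],[0,0,0.003,0],[0,0,0.003,0]]])

```text
t: 9.05
tcp_pos: [0.5518, -0.069, 0.2481]
tool_rot: [0.974, -0.229, -0.001, 0.001]
force: [-0.4, -0.1, -1.8]
finger_gap: 0.29
```

```bash
python3 -c "
from h import *
s=manip.sense();print(s['tcp_pos'],s['force'],s['ft_torque'],psi())
def T(p): p=np.radians(p); return np.array([[np.cos(p),np.sin(p)],[np.sin(p),-np.cos(p)]])
e=np.array([-.0011,-.00285]);p0=psi();tip=T(p0)@e
for d in range(0,111,7):
    print(d,np.round(T(p0).T@(tip-T(p0+d)@e)*1000,2))"
```

```text
[ 0.55184172 -0.06901886  0.24807752] [-0.42307965 -0.0680076  -1.80478367] [-0.00688018  0.15708003  0.03208371] -26.417946082256723
0 [0. 0.]
7 [ 0.34 -0.16]
14 [ 0.66 -0.35]
21 [ 0.95 -0.58]
28 [ 1.21 -0.85]
35 [ 1.44 -1.15]
42 [ 1.62 -1.47]
49 [ 1.77 -1.81]
56 [ 1.88 -2.17]
63 [ 1.94 -2.54]
70 [ 1.95 -2.91]
77 [ 1.92 -3.28]
84 [ 1.85 -3.65]
91 [ 1.73 -4.  ]
98 [ 1.57 -4.34]
105 [ 1.37 -4.65]
```

Call:
move_arm(deltas=[[[0.0003,-0.0002,0.001,-7],[0.0007,-0.0003,0.0015,-14],[0.0009,-0.0006,0.0015,-21],[0.0012,-0.0009,0.0015,-28],[0.0014,-0.0011,0.0015,-35],[0.0016,-0.0015,0.0015,-42],[0.0016,-0.0015,0.0015,-42]]])

```text
t: 9.63
tcp_pos: [0.5544, -0.0681, 0.2476]
tool_rot: [0.991, 0.136, -0.0, 0.0]
force: [-1.3, 1.6, 4.4]
finger_gap: 0.291
```

```bash
python3 -c "
from h import *
c=snap('scene','s7');crop(c,'a9',225,160,260,200,18);s=manip.sense();print(s['tcp_pos'],s['force'],s['ft_torque'],psi())"
```

```text
[ 0.55442959 -0.06808781  0.24765958] [0.20980197 0.8358607  5.40231933] [ 0.48901456  0.29247424 -0.04950589] 15.42766679020262
```

View pics/a9.png

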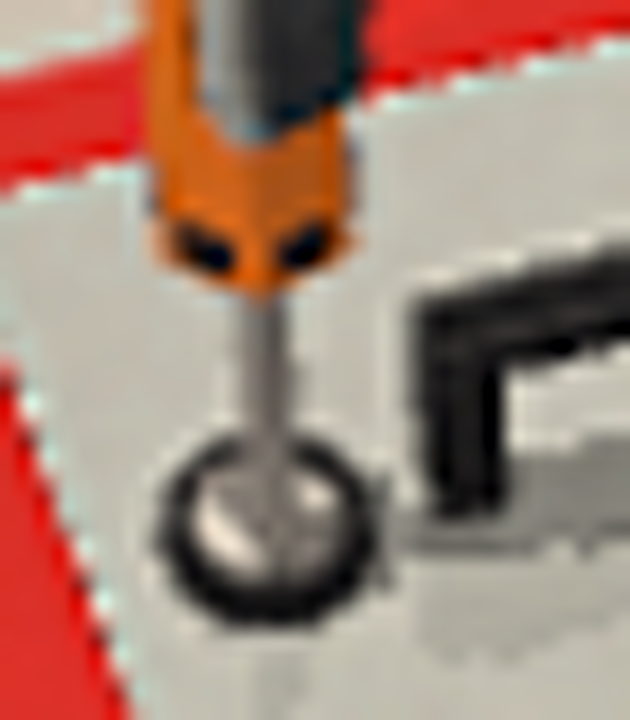

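```bash
cat >> h.py <<'E'
def T(p): p=np.radians(p); return np.array([[np.cos(p),np.sin(p)],[np.sin(p),-np.cos(p)]])
def turn(e,dmax,step=7):
    p0=psi();e=np.array(e)
    for d in list(range(step,dmax,step))+[dmax]: print(d,np.round(T(p0).T@((T(p0)-T(p0+d))@e)*1000,2).tolist())
E
python3 -c "
from h import *
turn([-.0011,-.00285],61)"
```

```text
7 [0.34, -0.16]
14 [0.66, -0.35]
21 [0.95, -0.58]
28 [1.21, -0.85]
35 [1.44, -1.15]
42 [1.62, -1.47]
49 [1.77, -1.81]
56 [1.88, -2.17]
61 [1.93, -2.43]
```

Call:
move_arm(deltas=[[[0.0003,-0.0002,0,-7],[0.0007,-0.0003,0,-14],[0.0009,-0.0006,0,-21],[0.0012,-0.0009,0,-28],[0.0014,-0.0011,0,-35],[0.0016,-0.0015,0,-42],[0.0018,-0.0018,0,-49],[0.0019,-0.0022,0,-56],[0.0019,-0.0024,0,-60],[0.0019,-0.0024,0,-60],[0.0019,-0.0024,0,-60]]])

```text
t: 10.6
tcp_pos: [0.5552, -0.0642, 0.2477]
tool_rot: [0.792, 0.61, 0.0, -0.001]
force: [-0.9, 4.2, 3.4]
finger_gap: 0.299
```

```bash
python3 -c "
from h import *
c=snap('scene','s8');crop(c,'a10',225,160,260,200,18);s=manip.sense();print(s['tcp_pos'],s['force'],s['ft_torque'],psi())"
```

```text
[ 0.55523274 -0.06418561  0.2476673 ] [-0.66973682  4.49956603  3.44024991] [ 1.28655392  0.40236184 -0.08702871] 75.2140234179213
```

View pics/a10.png

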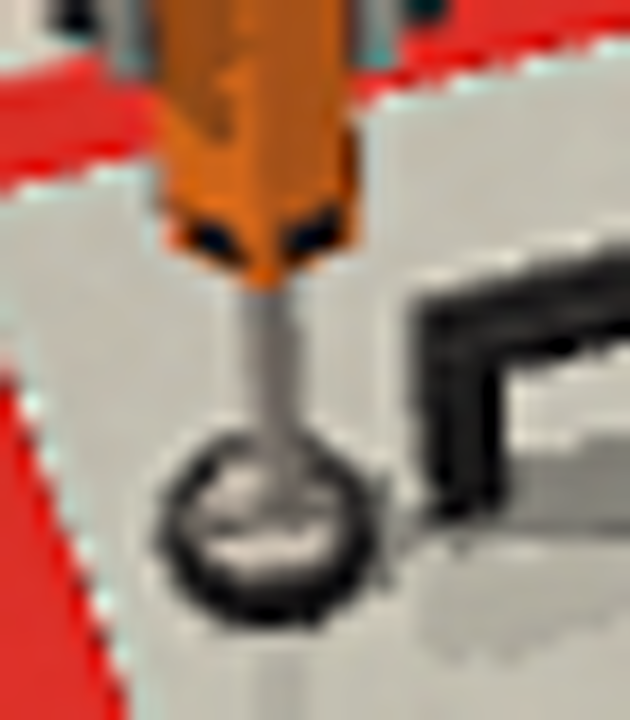

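Call:
move_arm(deltas=[[[0,0,0,6],[0,0,-0.008,6],[0,0,-0.03,6],[0,0,-0.048,6],[0,0,-0.048,6],[0,0,-0.048,6]]])

```text
t: 11.15
tcp_pos: [0.5562, -0.0652, 0.2965]
tool_rot: [0.823, 0.568, 0.001, 0.001]
force: [-0.7, 0.7, -1.5]
finger_gap: 0.293
```

```bash
python3 -c "
from h import *
c=snap('scene','s9');crop(c,'a11',225,160,260,200,18);s=manip.sense();print(s['tcp_pos'],s['force'],s['ft_torque'],psi())"
```

```text
[ 0.55521182 -0.06475376  0.29534826] [-1.11294405 -0.2282405  -1.56543781] [ 0.00146595  0.06077159 -0.01971958] 69.22771482039985
```

View pics/a11.png

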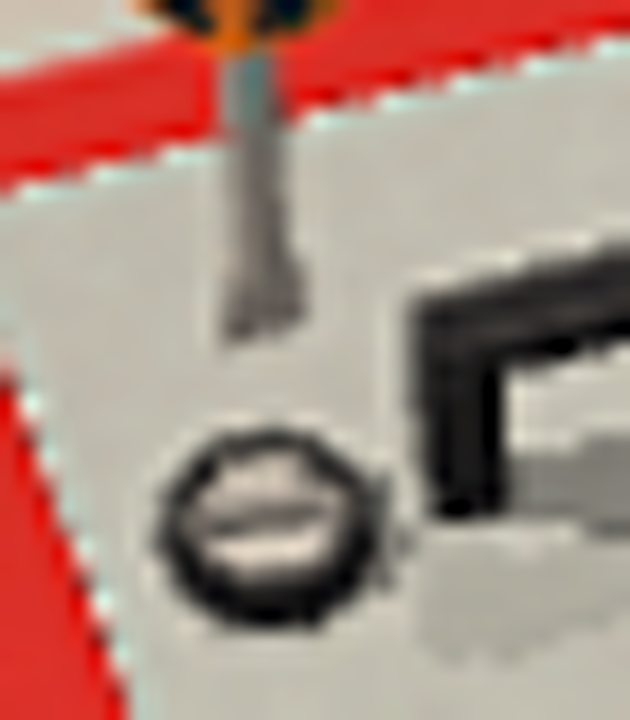

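```bash
python3 -c "
from h import *
c=load('s9.pkl')
w=lambda u0,v0,k,x,y,z:at(c,u0+(x+.5)/k-.5,v0+(y+.5)/k-.5,z)
a=w(225,160,18,195,530,.130);b=w(225,160,18,330,505,.130);d=b-a;print(np.degrees(np.arctan2(d[1],d[0])),np.linalg.norm(d))
a=w(225,160,18,225,342,.17);b=w(225,160,18,302,318,.17);d=b-a;print((a+b)/2,np.degrees(np.arctan2(d[1],d[0])),np.linalg.norm(d),psi(),manip.sense()['tcp_pos'])
e=np.array([-.0011,-.00285]);print(manip.sense()['tcp_pos'][:2]+T(psi())@e+[-.002,0])
print((np.array([.5525,.0813])-T(-26.5)@e), go(.5522,.0783,.285,-26.5))"
```

```text
85.15433924785339 0.019468624493525943
[ 0.54803436 -0.06387901  0.17      ] 93.9522117344491 0.01131027727395269 69.22771482039985 [ 0.55521182 -0.06475376  0.29534826]
[ 0.55015695 -0.06477149]
t 11.2 row [0.1327, -0.0535, 0.0104, np.float64(95.7)] psi 69.2 q6 -1.52 n 14.0
[0.55221276 0.07825862] None
```

Call:
move_arm(deltas=[[[0,0,-0.015,7],[0.02,-0.008,-0.015,14],[0.04,-0.016,-0.015,21],[0.06,-0.024,-0.015,28],[0.08,-0.032,-0.015,35],[0.1,-0.04,-0.015,42],[0.12,-0.048,-0.015,49],[0.1327,-0.0535,-0.01,56],[0.1327,-0.0535,-0.005,63],[0.1327,-0.0535,0,70],[0.1327,-0.0535,0.005,77],[0.1327,-0.0535,0.01,84],[0.1327,-0.0535,0.015,91],[0.1327,-0.0535,0.02,96],[0.1327,-0.0535,0.023,96],[0.1327,-0.0535,0.023,96]]])

```text
t: 12.53
tcp_pos: [0.5511, 0.0781, 0.2703]
tool_rot: [0.973, -0.23, -0.002, 0.0]
force: [-0.1, 1.1, -1.0]
finger_gap: 0.295
```

```bash
python3 -c "
from h import *
c=snap('scene','s10');crop(c,'a12',278,140,313,185,16);s=manip.sense();print(s['tcp_pos'],s['force'],s['ft_torque'],psi())
t=snap('top','t10');crop(t,'a12t',276,168,296,188,30)"
```

```text
[0.55151294 0.07815664 0.27101154] [ 0.49847871 -0.18262417 -1.72843433] [ 0.01453304  0.0212016  -0.00729233] -26.642118171627956
```

View pics/a12.png

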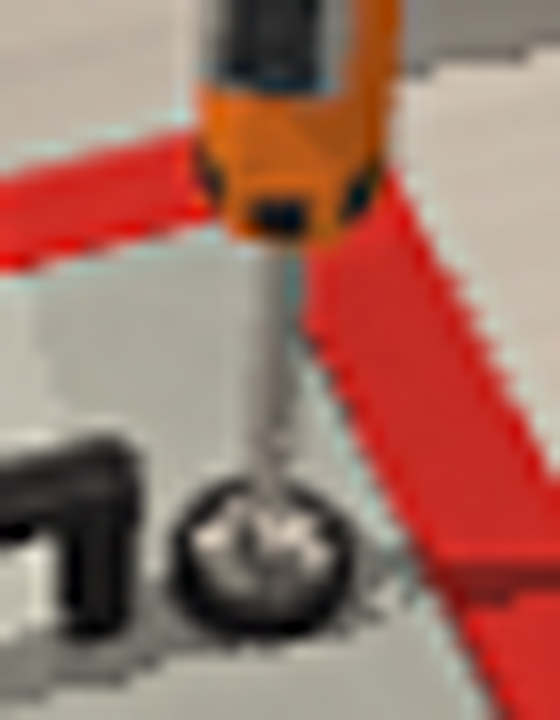

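View pics/a12t.png

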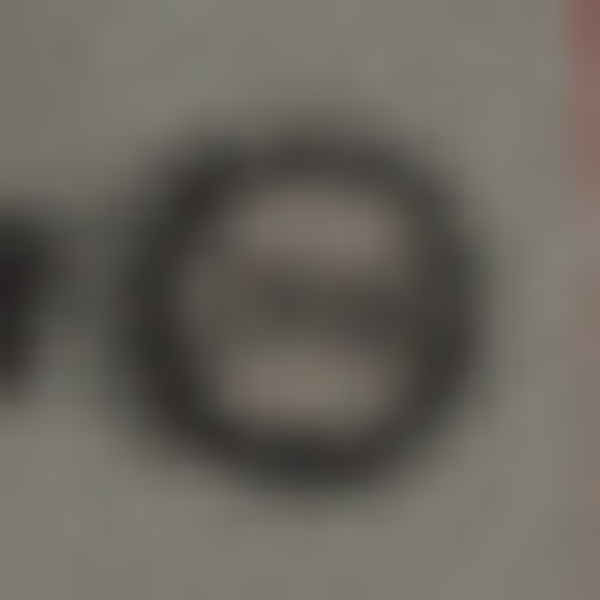

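```bash
python3 -c "
from h import *
c=load('s10.pkl');crop(c,'a13',284,158,304,182,26)"
```

```text
(no output)
```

View pics/a13.png

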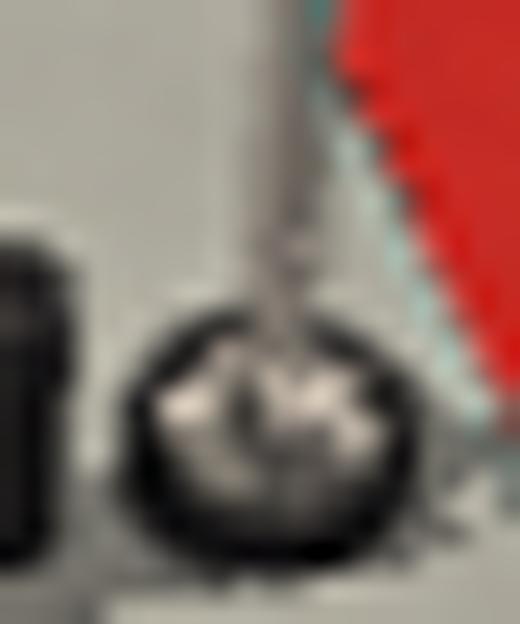

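```bash
python3 -c "
from h import *
c=load('s10.pkl')
w=lambda u0,v0,k,x,y,z:at(c,u0+(x+.5)/k-.5,v0+(y+.5)/k-.5,z)
for z in(.148,.150):
  a=w(284,158,26,252,270,z);b=w(284,158,26,284,342,z);d=b-a;print(a,b,(a+b)/2,np.degrees(np.arctan2(d[1],d[0])),np.linalg.norm(d))
print(w(284,158,26,262,432,.130),w(284,158,26,270,430,.132))
a=w(284,158,26,240,388,.130);b=w(284,158,26,290,470,.130);print(a,b)"
```

```text
[0.54239756 0.08208165 0.148     ] [0.5520949  0.08187011 0.148     ] [0.54724623 0.08197588 0.148     ] -1.2496643214157312 0.009699648598469335
[0.54394619 0.08140665 0.15      ] [0.5536231  0.08119555 0.15      ] [0.54878464 0.0813011  0.15      ] -1.2496643214155252 0.009679215289104115
[0.54863826 0.08178009 0.13      ] [0.55015116 0.08196686 0.132     ]
[0.54259734 0.08166057 0.13      ] [0.55410751 0.08273639 0.13      ]
```

```bash
python3 -c "
from h import *
go(.5528,.0780,.2475,-23.5)"
```

```text
t 12.63 row [0.0009, -0.0003, 0.0241, np.float64(-3.2)] psi -26.7 q6 0.41 n 1.0
```

Call:
move_arm(deltas=[[[0.0009,-0.0003,0.003,-3],[0.0009,-0.0003,0.007,-3],[0.0009,-0.0003,0.011,-3],[0.0009,-0.0003,0.014,-3],[0.0009,-0.0003,0.017,-3],[0.0009,-0.0003,0.0195,-3],[0.0009,-0.0003,0.021,-3],[0.0009,-0.0003,0.021,-3]]])

```text
t: 13.3
tcp_pos: [0.5519, 0.0781, 0.2501]
tool_rot: [0.979, -0.205, -0.002, 0.0]
force: [-1.5, -0.0, -2.6]
finger_gap: 0.294
```

```bash
python3 -c "
from h import *
go(.5528,.0780,.2475,-23.5)
c=snap('scene','s11');crop(c,'a14',278,140,313,185,16);s=manip.sense();print(s['tcp_pos'],s['force'],s['ft_torque'],psi())"
```

```text
t 13.3 row [0.0009, -0.0003, 0.0026, np.float64(-0.2)] psi -23.7 q6 0.35 n 1.0
[0.55176572 0.07813234 0.2500043 ] [-1.31330763 -0.24506375 -1.91561197] [-0.00582979  0.49343755 -0.05322386] -23.665417073698332
```

View pics/a14.png

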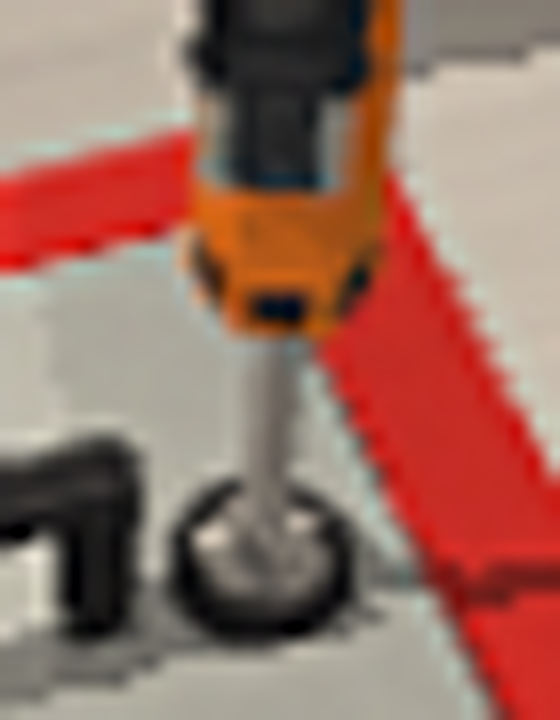

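Call:
move_arm(deltas=[[[-0.0005,0.0002,0.001,0],[-0.001,0.0004,0.002,0],[-0.001,0.0004,0.003,0],[-0.0007,0.0002,0.0035,-7],[-0.0003,0,0.0035,-14],[0,-0.0002,0.0035,-21],[0.0002,-0.0005,0.0035,-28],[0.0004,-0.0007,0.0035,-35],[0.0006,-0.0011,0.0035,-42],[0.0006,-0.0011,0.0035,-42]]])

```text
t: 14.18
tcp_pos: [0.5537, 0.0796, 0.2477]
tool_rot: [0.987, 0.16, -0.001, -0.001]
force: [-0.6, 2.0, 5.5]
finger_gap: 0.295
```

```bash
python3 -c "
from h import *
s=manip.sense();print(s['tcp_pos'],s['force'],s['ft_torque'],psi());turn([-.0011,-.00285],63)
c=snap('scene','s12');crop(c,'a15',278,140,313,185,16)"
```

```text
[0.55368218 0.07959965 0.24765059] [-0.61880215  1.98274643  5.50374706] [ 0.53549957  0.277006   -0.08842188] 18.416228790122766
7 [0.34, -0.16]
14 [0.66, -0.35]
21 [0.95, -0.58]
28 [1.21, -0.85]
35 [1.44, -1.15]
42 [1.62, -1.47]
49 [1.77, -1.81]
56 [1.88, -2.17]
63 [1.94, -2.54]
```

View pics/a15.png

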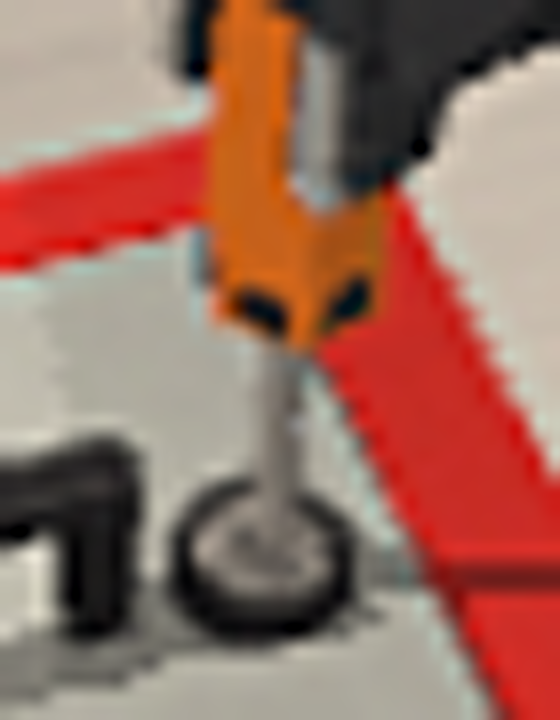

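It's turning (torque −0.09 N m, about 5 N on the floor of the slot). I'll carry on.

Call:
move_arm(deltas=[[[0.0003,-0.0003,0,-7],[0.0006,-0.0006,0,-14],[0.0009,-0.0009,0,-21],[0.0011,-0.0012,0,-28],[0.0013,-0.0015,0,-35],[0.0014,-0.0018,0,-42],[0.0015,-0.0022,0,-49],[0.0016,-0.0026,0,-56],[0.0017,-0.0029,0,-62],[0.0017,-0.0029,0,-62],[0.0017,-0.0029,0,-62]]])

```text
t: 15.15
tcp_pos: [0.5541, 0.0838, 0.2477]
tool_rot: [0.767, 0.642, 0.0, -0.002]
force: [-1.6, 4.5, 3.2]
finger_gap: 0.292
```

```bash
python3 -c "
from h import *
c=snap('scene','s13');crop(c,'a16',278,140,313,185,16);s=manip.sense();print(s['tcp_pos'],s['force'],s['ft_torque'],psi())"
```

```text
[0.55412425 0.08373956 0.24770611] [-1.27516685  4.08829648  2.67609063] [ 1.25224637  0.4562457  -0.03045929] 79.90767247624845
```

View pics/a16.png

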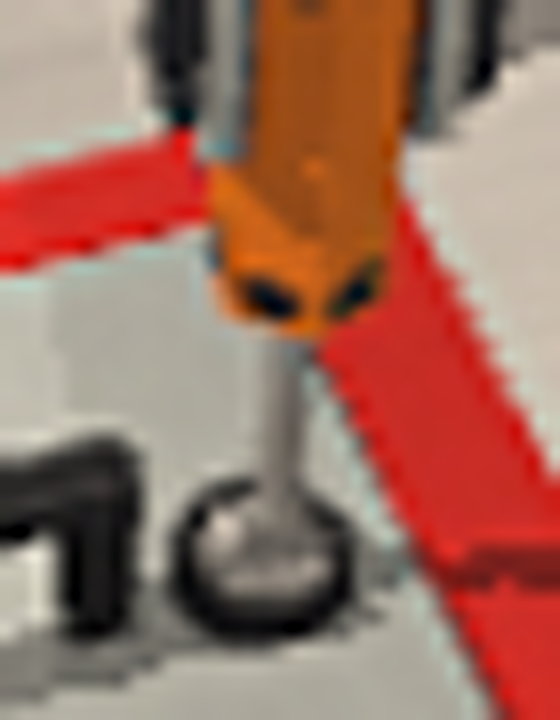

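Call:
move_arm(deltas=[[[0,0,0,6],[0,0,-0.008,6],[0,0,-0.03,6],[0,0,-0.05,6],[0,0,-0.06,6],[0,0,-0.06,6]]])

```text
t: 15.7
tcp_pos: [0.5562, 0.0828, 0.3104]
tool_rot: [0.799, 0.601, 0.002, 0.0]
force: [-0.3, 0.3, -1.5]
finger_gap: 0.292
```

```bash
python3 -c "
from h import *
c=snap('scene','s14');crop(c,'a17',278,140,313,185,16);s=manip.sense();print(s['tcp_pos'],s['force'],s['ft_torque'],psi())"
```

```text
[0.55511071 0.08289323 0.30871624] [ 0.17988309  0.0634943  -1.30096051] [-0.03624072  0.02675663  0.04088174] 73.91560081376737
```

View pics/a17.png

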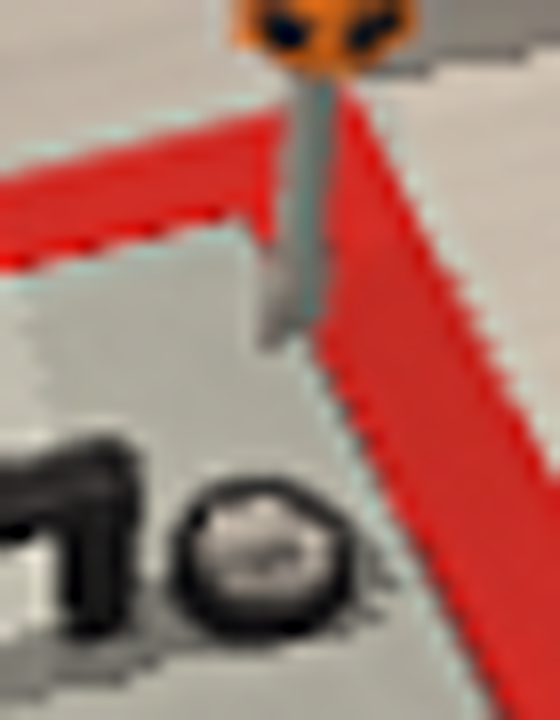

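```bash
python3 -c "
from h import *
c=load('s14.pkl');
a=cv2.resize(c['img'][164:184,284:304],None,fx=19,fy=19,interpolation=cv2.INTER_CUBIC);b=cv2.resize(c['img'][179:199,230:250],None,fx=19,fy=19,interpolation=cv2.INTER_CUBIC)
cv2.imwrite('pics/a18.png',np.hstack([a,b])[:,:,::-1])"
```

```text
(no output)
```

View pics/a18.png

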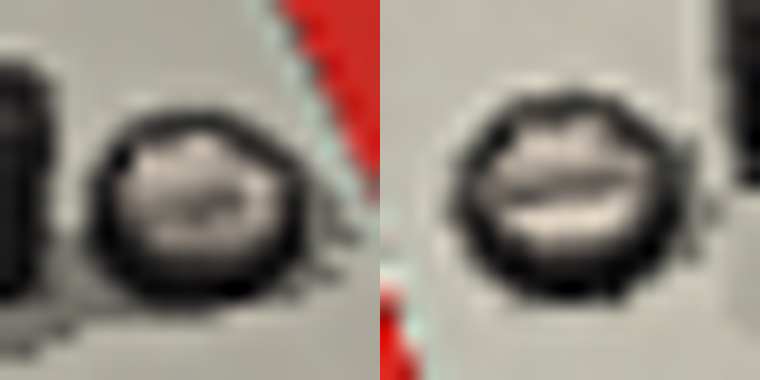

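```bash
python3 -c "
from h import *
c=load('s14.pkl')
w=lambda u0,v0,k,x,y,z:at(c,u0+(x+.5)/k-.5,v0+(y+.5)/k-.5,z)
for (u,v,p,q) in((284,164,(150,212),(245,200)),(284,164,(150,215),(240,195)),(230,179,(113,197),(255,172))):
  d=w(u,v,19,*q,.13)-w(u,v,19,*p,.13);print(np.degrees(np.arctan2(d[1],d[0])),np.linalg.norm(d))
for ang in(70,80,90,100):
  for y in(.0813,-.066):
    a=np.radians(ang);p=np.array([.5505,y,.13]);u=np.array([np.cos(a),np.sin(a),0])*.008
    q=proj(c,[p-u,p+u]);print(ang,y,(q[1]-q[0])[1]/(q[1]-q[0])[0])
go(.4975,-.37,.31,9.6)"
```

```text
81.1035366226249 0.013250592127555689
87.74736854263018 0.012942560363804721
84.51859573579794 0.019359711482230306
70 0.0813 0.025539957502139266
70 -0.066 0.0263801266857159
80 0.0813 -0.11093544455298453
80 -0.066 -0.11226100845141222
90 0.0813 -0.2564264663904421
90 -0.066 -0.2564264663904419
100 0.0813 -0.4221955730527026
100 -0.066 -0.41629008210399504
t 15.75 row [-0.4511, 0.0701, -0.0025, np.float64(64.3)] psi 73.9 q6 -1.34 n 11.0
```

Call:
move_arm(deltas=[[[-0.02,0.003,-0.002,5],[-0.05,0.008,-0.002,11],[-0.09,0.014,-0.002,18],[-0.13,0.02,-0.002,25],[-0.17,0.026,-0.002,32],[-0.21,0.033,-0.002,39],[-0.25,0.039,-0.002,46],[-0.29,0.045,-0.002,53],[-0.33,0.051,-0.002,60],[-0.37,0.057,-0.002,64.3],[-0.41,0.064,-0.002,64.3],[-0.435,0.068,-0.002,64.3],[-0.448,0.07,-0.002,64.3],[-0.451,0.07,0.02,64.3],[-0.451,0.07,0.04,64.3],[-0.451,0.07,0.052,64.3],[-0.451,0.07,0.052,64.3],[-0.451,0.07,0.052,64.3]]])

```text
t: 17.25
tcp_pos: [0.4969, -0.3684, 0.2539]
tool_rot: [0.996, 0.084, -0.001, -0.003]
force: [0.5, -0.5, -0.3]
finger_gap: 0.297
```

```bash
python3 -c "
from h import *
c=snap('scene','s15');t=snap('top','t15')
crop(c,'a19',95,180,140,225,15)
a=cv2.resize(t['img'][168:188,276:296],None,fx=19,fy=19,interpolation=cv2.INTER_CUBIC);b=cv2.resize(t['img'][170:190,218:238],None,fx=19,fy=19,interpolation=cv2.INTER_CUBIC)
cv2.imwrite('pics/a19t.png',np.hstack([b,a])[:,:,::-1])
go(.4985,-.3701,.1329,9.6);s=manip.sense();print(s['tcp_pos'],s['finger_gap'])"
```

```text
t 17.35 row [0.0002, 0.0009, 0.1231, np.float64(0.1)] psi 9.7 q6 -0.99 n 3.0
[ 0.49795862 -0.36951231  0.25604753] 0.2921475489322462
```

View pics/a19.png

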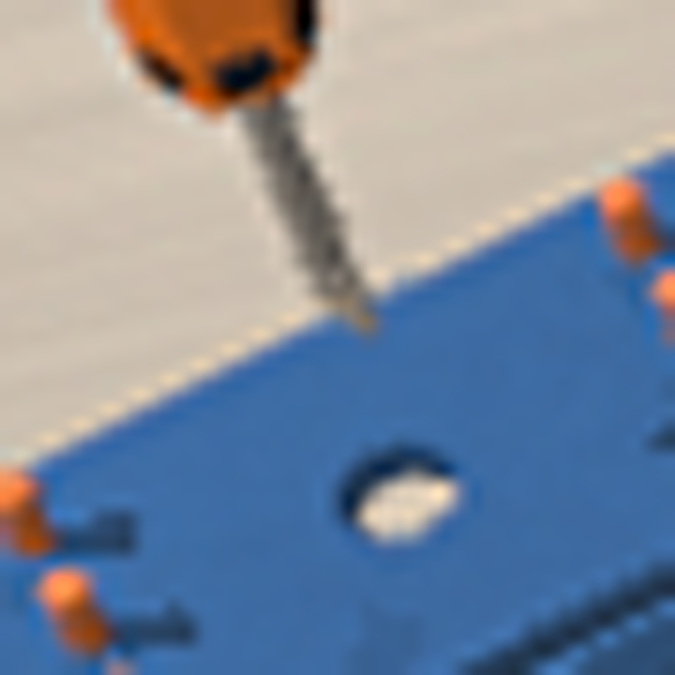

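View pics/a19t.png

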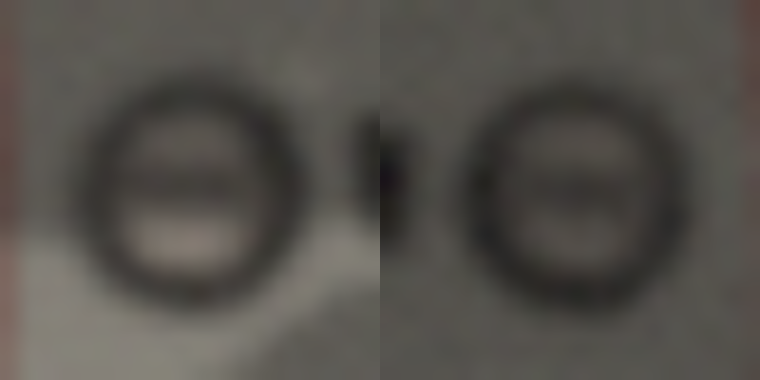

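```bash
python3 -c "
from h import *
c=load('s15.pkl')
w=lambda u0,v0,k,x,y,z:at(c,u0+(x+.5)/k-.5,v0+(y+.5)/k-.5,z)
for z in (.1335,.1355):
  a=w(95,180,15,320,305,z);b=w(95,180,15,374,330,z);d=b-a;print((a+b)/2,np.degrees(np.arctan2(d[1],d[0])),np.linalg.norm(d))
print('hole',w(95,180,15,403,495,.085))"
```

```text
[ 0.49539729 -0.36512299  0.1335    ] 44.56561280995745 0.011181060867905126
[ 0.49702014 -0.36485993  0.1355    ] 44.56561280995708 0.011157861137445284
hole [ 0.49694011 -0.36741121  0.085     ]
```

```bash
python3 -c "
from h import *
go(.4985,-.3716,.198,9.6)"
```

```text
t 17.35 row [0.0001, 0.0022, 0.058, np.float64(0.1)] psi 9.7 q6 -0.99 n 2.0
```

Call:
move_arm(deltas=[[[0,0.0022,0.01,0],[0,0.0022,0.02,0],[0,0.0022,0.03,0],[0,0.0022,0.038,0],[0,0.0022,0.044,0],[0,0.0022,0.048,0],[0,0.0022,0.052,0],[0,0.0022,0.055,0],[0,0.0022,0.055,0]]])

```text
t: 18.1
tcp_pos: [0.4982, -0.3714, 0.2004]
tool_rot: [0.996, 0.084, 0.001, -0.001]
force: [-0.0, -0.4, -0.8]
finger_gap: 0.291
```

```bash
python3 -c "
from h import *
c=snap('scene','s16');crop(c,'a20',95,180,140,225,15)
go(.4985,-.3716,.1329,9.6);s=manip.sense();print(s['tcp_pos'],s['force'])"
```

```text
t 18.15 row [0.0, 0.0002, 0.0679, np.float64(0.1)] psi 9.7 q6 -0.99 n 2.0
[ 0.49836967 -0.37155262  0.20084849] [-0.21844192  0.38071349 -0.62702847]
```

View pics/a20.png

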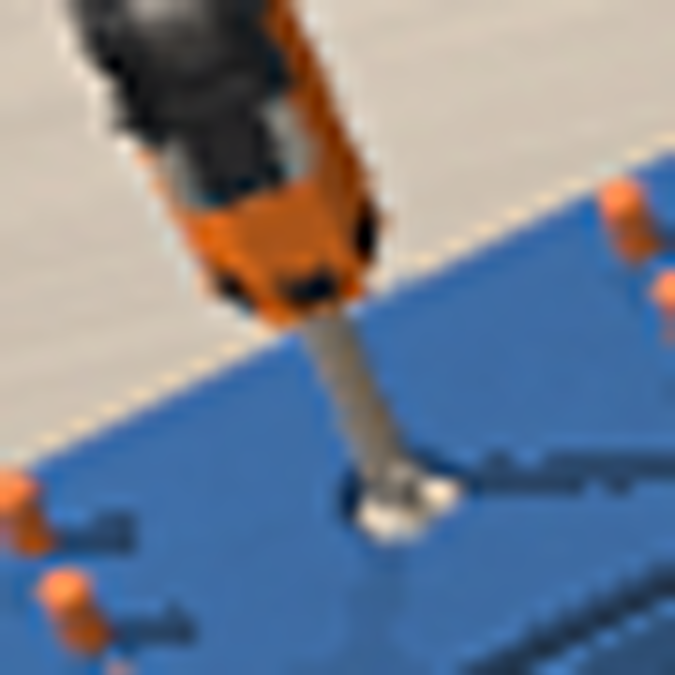

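Call:
move_arm(deltas=[[[0,0,0.01,0],[0,0,0.02,0],[0,0,0.03,0],[0,0,0.04,0],[0,0,0.05,0],[0,0,0.057,0],[0,0,0.062,0],[0,0,0.065,0],[0,0,0.066,0],[0,0,0.066,0]]])

```text
t: 18.98
tcp_pos: [0.4985, -0.3715, 0.1348]
tool_rot: [0.996, 0.084, 0.001, -0.001]
force: [0.5, -0.4, -1.9]
finger_gap: 0.289
```

```bash
python3 -c "
from h import *
c=snap('scene','s17');crop(c,'a21',95,180,140,225,15)
s=manip.sense();print(s['tcp_pos'],s['force'],s['ft_torque'],s['finger_gap'])"
```

```text
[ 0.49868104 -0.3716813   0.13512757] [-0.5278389  -0.02157946 -1.03345145] [-0.03151427  0.00555165 -0.01808391] 0.29391655290740926
```

View pics/a21.png

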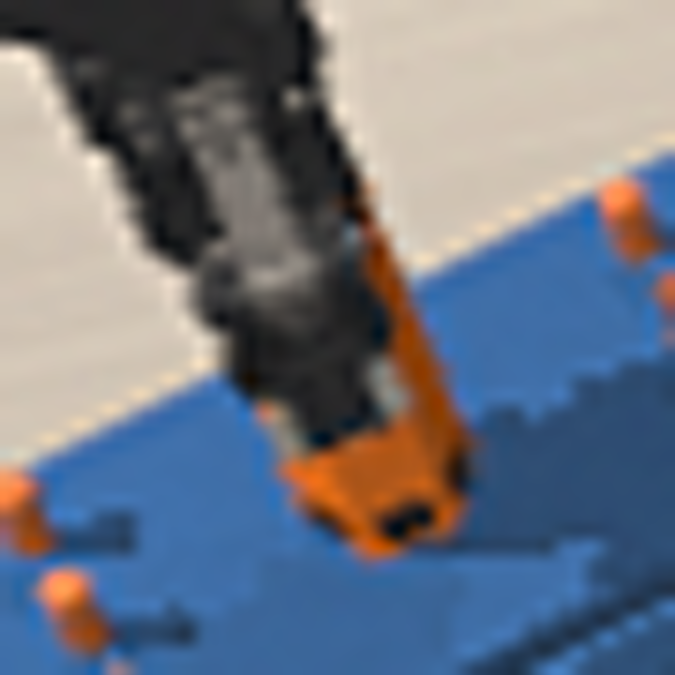

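Inserted: the handle collar is at the plate (390,540) and there's almost no force. I'll lower it 2 mm more, open and rise.

Call:
move_arm(deltas=[[[0,0,0.001,0],[0,0,0.002,0],[0,0,0.002,0]]])

```text
t: 19.28
tcp_pos: [0.4987, -0.3717, 0.1333]
tool_rot: [0.996, 0.084, 0.001, -0.001]
force: [-0.2, 0.6, -1.0]
finger_gap: 0.293
```

Call:
move_arm(deltas=[[[0,0,0,0],[0,0,0,0],[0,0,0,0],[0,0,0,0],[0,0,0,0],[0,0,-0.03,0],[0,0,-0.07,0],[0,0,-0.1,0],[0,0,-0.13,0],[0,0,-0.13,0]]], gripper=0.85)

```text
t: 20.12
tcp_pos: [0.5013, -0.3747, 0.2707]
tool_rot: [0.996, 0.084, 0.005, 0.005]
force: [0.9, -0.3, 0.6]
finger_gap: 0.853
```

```bash
python3 -c "
from h import *
c=snap('scene','s18');crop(c,'a22',70,170,170,260,6)
go(.551,.0075,.27,0);s=manip.sense();print(s['tcp_pos'],s['force'],s['finger_gap'])"
```

```text
t 20.17 row [0.1141, -0.3671, -0.004, np.float64(9.7)] psi 9.7 q6 -0.99 n 10.0
[ 0.50018772 -0.37358371  0.26770393] [ 0.49705485 -0.35916624 -0.78664656] 0.8513772401845192
```

View pics/a22.png

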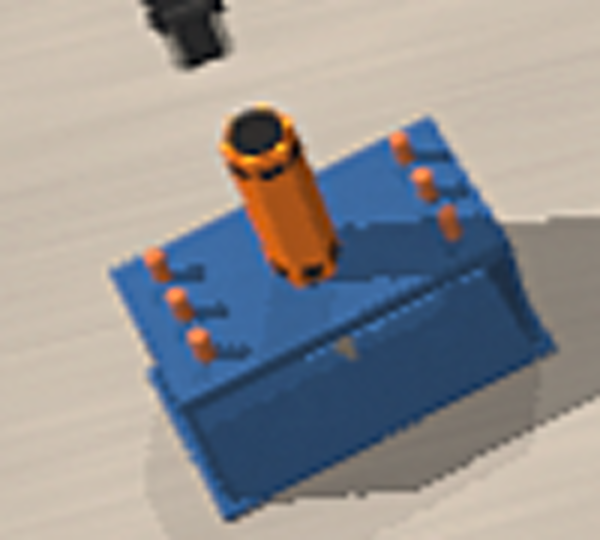

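Call:
move_arm(deltas=[[[0.01,-0.03,-0.004,2],[0.022,-0.07,-0.004,4],[0.034,-0.11,-0.004,6],[0.046,-0.15,-0.004,8],[0.06,-0.19,-0.004,9.5],[0.072,-0.23,-0.004,9.5],[0.084,-0.27,-0.004,9.5],[0.096,-0.31,-0.004,9.5],[0.106,-0.34,-0.004,9.5],[0.112,-0.36,-0.004,9.5],[0.114,-0.367,-0.004,9.5],[0.114,-0.367,-0.004,9.5],[0.114,-0.367,-0.004,9.5]]])

```text
t: 21.25
tcp_pos: [0.5505, 0.007, 0.2693]
tool_rot: [1.0, 0.002, 0.003, 0.003]
force: [-0.3, -0.7, 0.3]
finger_gap: 0.851
```

```bash
python3 -c "
from h import *
go(.551,.0075,.149,0.2)
c=snap('scene','s19');crop(c,'a23',190,90,340,250,4)"
```

```text
t 21.25 row [-0.0003, -0.0013, 0.1203, np.float64(0.0)] psi 0.2 q6 -0.19 n 3.0
```

View pics/a23.png

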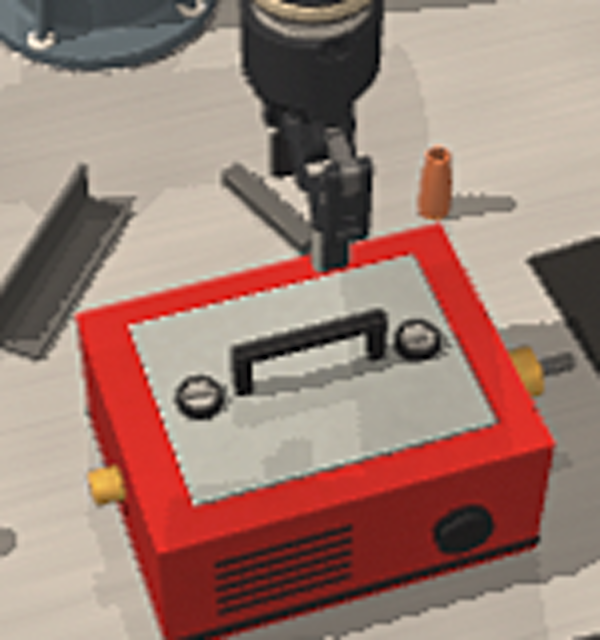

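The gripper is over the handle. Both slots run along the panel's y axis at (200,395) and (418,338). Next I go down on the bar.

Call:
move_arm(deltas=[[[0,-0.001,0.02,0],[0,-0.001,0.05,0],[0,-0.001,0.08,0],[0,-0.001,0.1,0],[0,-0.001,0.113,0],[0,-0.001,0.119,0],[0,-0.001,0.12,0],[0,-0.001,0.12,0]]])

```text
t: 21.97
tcp_pos: [0.5518, 0.0054, 0.1495]
tool_rot: [1.0, 0.0, 0.004, 0.003]
force: [0.2, -0.3, -0.3]
finger_gap: 0.852
```

Call:
move_arm(deltas=[[[0,0,0,0],[0,0,0,0],[0,0,0,0],[0,0,0,0],[0,0,0,0],[0,0,0,0],[0,0,0,0]]], gripper=0, squeeze=80)

```text
t: 22.55
tcp_pos: [0.5514, 0.0055, 0.1502]
tool_rot: [1.0, 0.001, 0.004, 0.003]
force: [-2.0, -0.1, 6.3]
finger_gap: 0.123
```

Call:
move_arm(deltas=[[[0,0,-0.004,0],[0,0,-0.008,0],[0,0,-0.012,0],[0,0,-0.012,0]]])

```text
t: 22.88
tcp_pos: [0.5517, 0.0056, 0.1627]
tool_rot: [1.0, 0.001, 0.004, 0.003]
force: [-0.2, 0.3, -4.0]
finger_gap: 0.117
```

```bash
python3 -c "
from h import *
c=snap('scene','s20');crop(c,'a24',190,90,340,250,4)
s=manip.sense();print(s['tcp_pos'],s['force'],s['ft_torque'],s['finger_gap'],psi())"
```

```text
[0.55159025 0.0055728  0.16240987] [-0.24861662  0.1005441  -3.79684663] [-0.03486462 -0.0087243  -0.00822064] 0.12406256216189998 0.08261252837396942
```

View pics/a24.png

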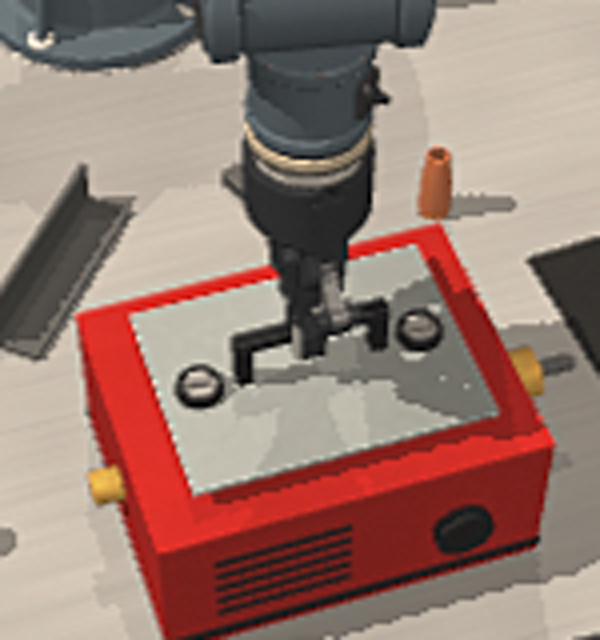

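```bash
python3 -c "
from h import *
go(.4948,.3520,.225,3.2);go(.4948,.3520,.0505,3.2)"
```

```text
t 22.93 row [-0.0558, -0.3461, -0.0654, np.float64(-3.1)] psi 0.1 q6 -0.19 n 9.0
t 22.93 row [-0.0572, -0.3473, 0.1091, np.float64(-3.1)] psi 0.1 q6 -0.19 n 9.0
```

Call:
move_arm(deltas=[[[0,0,-0.008,0],[0,0,-0.02,0],[0,0,-0.035,0],[0,0,-0.05,0],[-0.001,-0.006,-0.06,0],[-0.003,-0.018,-0.065,-0.3],[-0.006,-0.038,-0.065,-0.6],[-0.01,-0.062,-0.065,-1],[-0.015,-0.092,-0.065,-1.3],[-0.02,-0.122,-0.065,-1.6],[-0.025,-0.152,-0.065,-2],[-0.03,-0.182,-0.065,-2.3],[-0.035,-0.212,-0.065,-2.6],[-0.04,-0.242,-0.065,-3],[-0.045,-0.272,-0.065,-3],[-0.05,-0.3,-0.065,-3],[-0.053,-0.322,-0.065,-3],[-0.055,-0.338,-0.065,-3],[-0.056,-0.345,-0.065,-3],[-0.056,-0.346,-0.065,-3]]], squeeze=100)

```text
t: 24.6
tcp_pos: [0.493, 0.3537, 0.224]
tool_rot: [1.0, 0.028, 0.003, 0.003]
force: [0.4, -0.6, -4.2]
finger_gap: 0.108
```

```bash
python3 -c "
from h import *
go(.4948,.3520,.0505,3.2)
c=snap('scene','s21');crop(c,'a25',240,60,450,230,3.7);s=manip.sense();print(s['tcp_pos'],s['finger_gap'],s['tool_rot'])"
```

```text
t 24.6 row [0.0007, 0.0006, 0.1735, np.float64(0.0)] psi 3.2 q6 0.39 n 5.0
[0.49348216 0.35261208 0.22408994] 0.11499554102380119 [0.99959867 0.02789391 0.00307709 0.00386741]
```

View pics/a25.png

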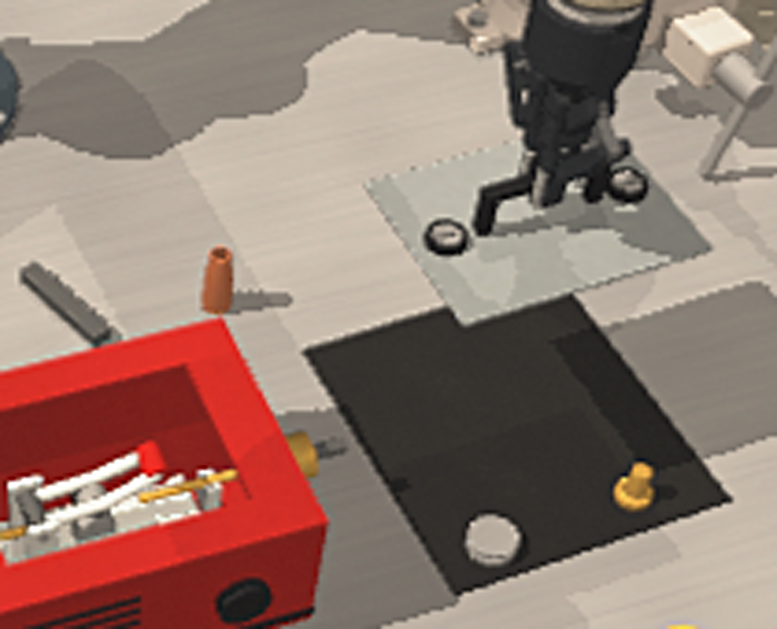

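Call:
move_arm(deltas=[[[0,0,0.01,0],[0,0,0.03,0],[0,0,0.055,0],[0.0005,0,0.08,0],[0.0005,0,0.105,0],[0.0007,0.0006,0.125,0],[0.0007,0.0006,0.142,0],[0.0007,0.0006,0.154,0],[0.0007,0.0006,0.161,0],[0.0007,0.0006,0.165,0],[0.0007,0.0006,0.168,0],[0.0007,0.0006,0.17,0],[0.0007,0.0006,0.1715,0],[0.0007,0.0006,0.172,0],[0.0007,0.0006,0.172,0]]])

```text
t: 25.9
tcp_pos: [0.4956, 0.351, 0.0527]
tool_rot: [1.0, 0.028, 0.004, 0.004]
force: [-0.3, -0.1, -4.7]
finger_gap: 0.113
```

```bash
python3 -c "
from h import *
go(.4948,.3520,.0505,3.2)
c=snap('scene','s22');crop(c,'a26',300,110,450,230,5);s=manip.sense();print(s['tcp_pos'],s['force'],s['ft_torque'])"
```

```text
t 25.9 row [-0.0007, -0.001, 0.0021, np.float64(0.0)] psi 3.2 q6 0.39 n 1.0
[0.4956286  0.35099274 0.05266453] [-0.60725328  0.7893011  -4.89346765] [-0.03571671  0.01230137 -0.00996519]
```

View pics/a26.png

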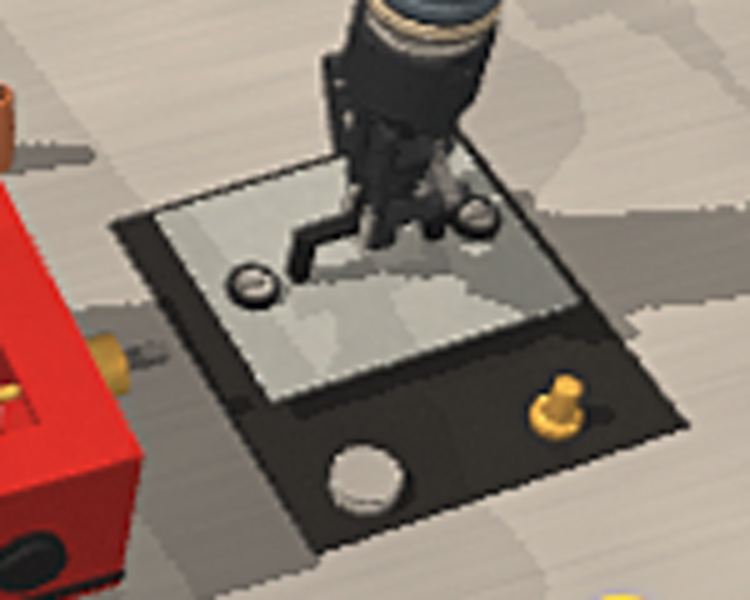

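Call:
move_arm(deltas=[[[-0.0005,0,0.0005,0],[-0.0005,0,0.001,0],[-0.0005,0,0.0015,0],[-0.0005,0,0.002,0],[-0.0005,0,0.0025,0],[-0.0005,0,0.0025,0]]])

```text
t: 26.45
tcp_pos: [0.4952, 0.351, 0.0504]
tool_rot: [1.0, 0.028, 0.004, 0.004]
force: [0.6, -1.4, -2.2]
finger_gap: 0.117
```

Contact is starting. I'll lower a little more until the weight is carried.

Call:
move_arm(deltas=[[[0,0,0.0005,0],[0,0,0.001,0],[0,0,0.001,0],[0,0,0.001,0]]])

```text
t: 26.78
tcp_pos: [0.4953, 0.351, 0.0503]
tool_rot: [1.0, 0.028, 0.004, 0.004]
force: [-2.5, -1.5, 6.1]
finger_gap: 0.111
```

```bash
python3 -c "
from h import *
s=manip.sense();print(s['tcp_pos'],s['force'],s['ft_torque'])"
```

```text
[0.49526021 0.3509924  0.05028961] [-2.48638561 -1.46552885  6.13201335] [-0.21838325  0.39352782 -0.00972522]
```

Call:
move_arm(deltas=[[[0,0,-0.0005,0],[0,0,-0.0005,0],[0,0,-0.0005,0],[0,0,-0.0005,0],[0,0,-0.0005,0]]], gripper=0.6)

```text
t: 27.2
tcp_pos: [0.4954, 0.3511, 0.0507]
tool_rot: [1.0, 0.028, 0.004, 0.004]
force: [0.0, -0.3, -0.4]
finger_gap: 0.598
```

Call:
move_arm(deltas=[[[0,0,-0.02,0],[0,0,-0.05,0],[0,0,-0.09,0],[0,0,-0.13,0],[0,0,-0.16,0],[0,0,-0.16,0]]])

```text
t: 27.7
tcp_pos: [0.4981, 0.3543, 0.2181]
tool_rot: [1.0, 0.028, 0.011, 0.001]
force: [1.2, 0.7, 0.0]
finger_gap: 0.601
```

```bash
python3 -c "
from h import *
c=snap('scene','s23');crop(c,'a27',200,110,450,250,3);t=snap('top','t23');crop(t,'a27t',180,125,330,235,5)
s=manip.sense();print(s['tcp_pos'],s['finger_gap'],psi())"
```

```text
[0.49482269 0.35254428 0.21235594] 0.5953917266301784 3.2164855763665057
```

View pics/a27.png

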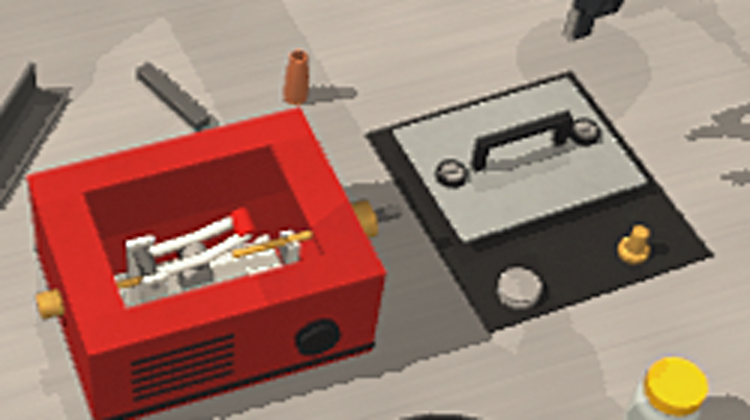

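View pics/a27t.png

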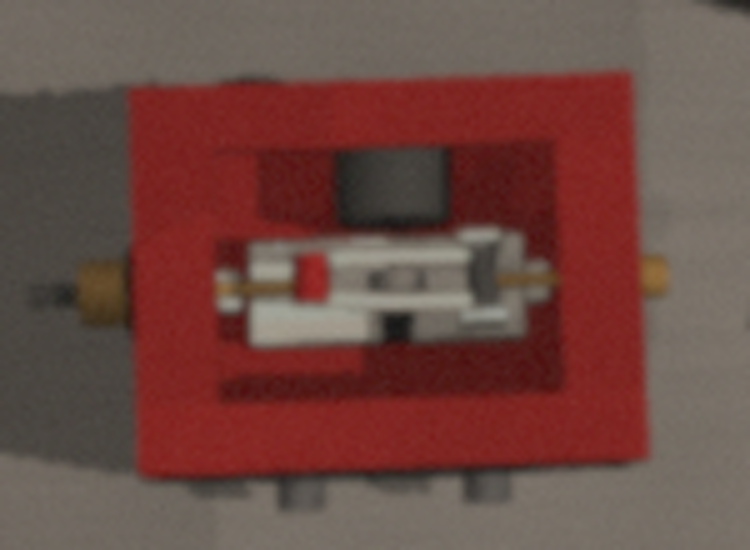

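```bash
python3 -c "
from h import *
c=load('s23.pkl');t=load('t23.pkl')
crop(c,'a28',225,155,315,225,8)
crop(t,'a28t',215,145,300,215,9)
print(at(t,180+(312+.5)/5-.5,125+(277+.5)/5-.5,.103),proj(c,[[.551,.047,.098],[.551,.047,.108],[.551,-.043,.08]]),proj(t,[[.551,.047,.098]]))"
```

```text
[0.55200806 0.04512568 0.103     ] [[280.9281119  185.65278928]
 [281.03681132 183.3075865 ]
 [248.4763258  198.22724709]] [[241.34553542 180.61965172]]
```

View pics/a28.png

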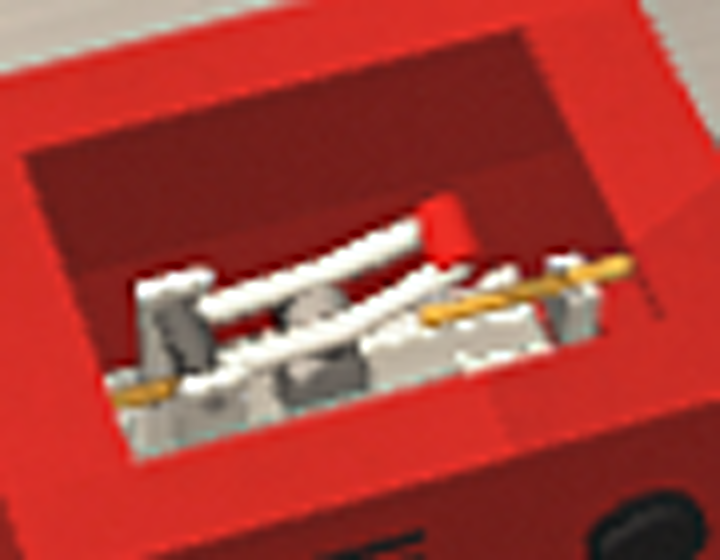

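View pics/a28t.png

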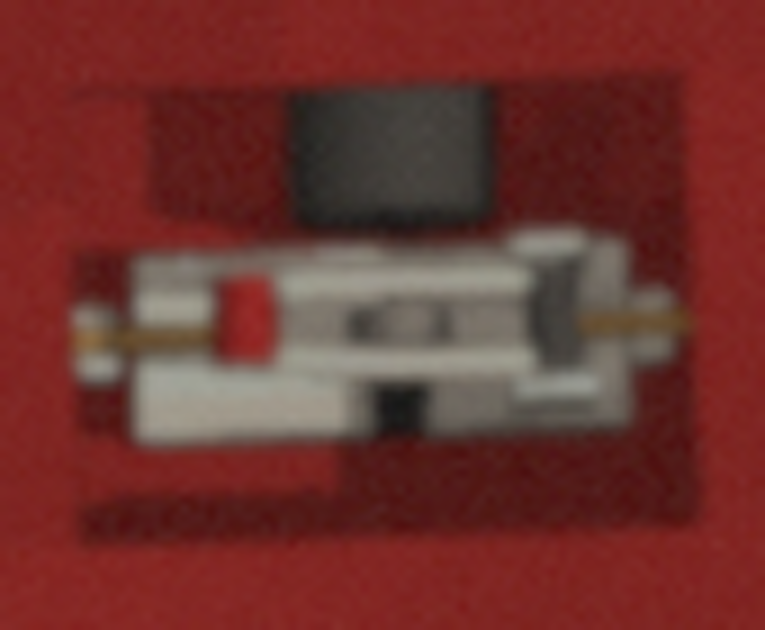

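```bash
python3 -c "
from h import *
go(.5515,.0485,.2,0.3)"
```

```text
t 27.8 row [0.0394, 0.3067, 0.0146, np.float64(2.9)] psi 3.2 q6 0.39 n 8.0
```

Call:
move_arm(deltas=[[[0.005,0.03,0,1],[0.01,0.07,0,2],[0.014,0.11,0,2.9],[0.02,0.15,0,2.9],[0.025,0.19,0.005,2.9],[0.03,0.23,0.01,2.9],[0.034,0.265,0.014,2.9],[0.037,0.29,0.014,2.9],[0.039,0.303,0.014,2.9],[0.0394,0.3067,0.014,2.9],[0.0394,0.3067,0.014,2.9],[0.0394,0.3067,0.014,2.9]]], gripper=0.5, squeeze=40)

```text
t: 28.8
tcp_pos: [0.5508, 0.0497, 0.2]
tool_rot: [1.0, 0.003, 0.005, 0.002]
force: [-0.6, 0.5, 0.1]
finger_gap: 0.501
```

```bash
python3 -c "
from h import *
go(.5515,.0485,.1,0.3)"
```

```text
t 28.8 row [-0.0003, 0.0008, 0.1, np.float64(0.1)] psi 0.4 q6 -0.11 n 3.0
```

Call:
move_arm(deltas=[[[0,0.0008,0.015,0],[0,0.0008,0.035,0],[0,0.0008,0.055,0],[0,0.0008,0.07,0],[0,0.0008,0.08,0],[0,0.0008,0.085,0],[0,0.0008,0.085,0]]])

```text
t: 29.38
tcp_pos: [0.5509, 0.0497, 0.1141]
tool_rot: [1.0, 0.004, 0.004, 0.002]
force: [-0.6, 0.1, -1.4]
finger_gap: 0.498
```

```bash
python3 -c "
from h import *
go(.5515,.0485,.1,0.3);print(manip.sense()['force'])
c=snap('scene','s24');crop(c,'a29',225,130,325,225,7)"
```

```text
t 29.38 row [0.0005, 0.0012, 0.0141, np.float64(0.1)] psi 0.4 q6 -0.12 n 1.0
[-0.57021041  0.07936055 -1.39645249]
```

View pics/a29.png

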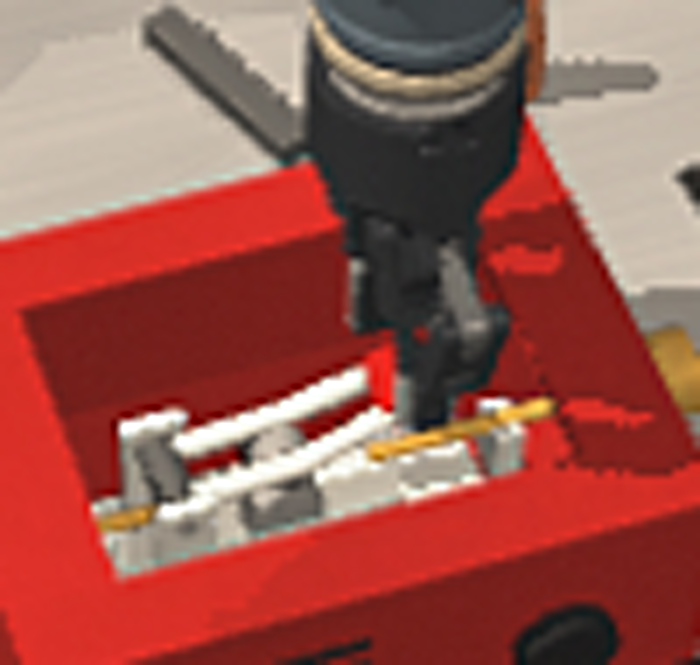

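```bash
python3 -c "
from h import *
c=load('s24.pkl')
p=proj(c,[[.551,.047,.1],[.572,.0497,.106],[.572,.0387,.106],[.572,.0607,.106],[.564,.047,.1],[.564,.037,.1],[.564,.057,.1]]);print((p-[225,130]+.5)*7)"
```

```text
[[395.14820007 389.80269088]
 [421.20821042 420.41808502]
 [393.25893747 427.72737818]
 [449.06716656 413.13241151]
 [406.66675667 415.82539818]
 [381.42104882 422.4153729 ]
 [431.83881442 409.2546486 ]]
```

Call:
move_arm(deltas=[[[0.0005,0.0012,0.005,0],[0.0005,0.0012,0.01,0],[0.0005,0.0012,0.014,0],[0.0005,0.0012,0.014,0],[0.0005,0.0012,0.014,0]]])

```text
t: 29.85
tcp_pos: [0.5521, 0.048, 0.1008]
tool_rot: [1.0, 0.004, 0.005, 0.002]
force: [-1.0, 0.1, -0.1]
finger_gap: 0.5
```

Call:
move_arm(deltas=[[[0,0,0,0],[0,0,0,0],[0,0,0,0],[0,0,0,0],[0,0,0,0],[0,0,0,0]]], gripper=0)

```text
t: 30.35
tcp_pos: [0.5508, 0.0481, 0.1007]
tool_rot: [1.0, 0.004, 0.003, 0.002]
force: [-5.0, 0.2, 0.8]
finger_gap: 0.324
```

```bash
python3 -c "
from h import *
s=manip.sense();print(s['tcp_pos'],s['force'],s['ft_torque'],s['finger_gap'])
c=snap('scene','s25');crop(c,'a30',225,130,325,225,7)
a0=np.radians(12.5);r=.0918
for d in range(0,73,4):
  a=a0+np.radians(d);print(d,np.round([-(r*(np.cos(a)-np.cos(a0))),-(r*(np.sin(a)-np.sin(a0)))],4))"
```

```text
[0.55078903 0.04812765 0.10065584] [-5.01698096  0.20580016  0.84530866] [-0.04922414  0.89218648 -0.09508887] 0.32391628915776205
0 [-0. -0.]
4 [ 0.0016 -0.0062]
8 [ 0.0036 -0.0123]
12 [ 0.0061 -0.0182]
16 [ 0.0089 -0.0239]
20 [ 0.0122 -0.0295]
24 [ 0.0158 -0.0347]
28 [ 0.0198 -0.0398]
32 [ 0.0241 -0.0445]
36 [ 0.0288 -0.0489]
40 [ 0.0337 -0.053 ]
44 [ 0.039  -0.0567]
48 [ 0.0444 -0.06  ]
52 [ 0.0501 -0.063 ]
56 [ 0.056  -0.0655]
60 [ 0.062  -0.0677]
64 [ 0.0682 -0.0694]
68 [ 0.0745 -0.0707]
72 [ 0.0808 -0.0715]
```

View pics/a30.png

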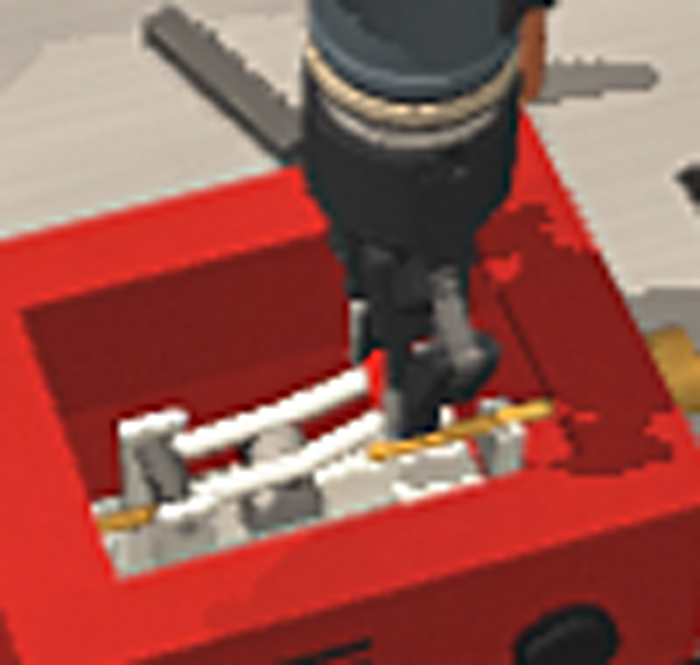

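Call:
move_arm(deltas=[[[-0.0005,0.0008,-0.003,0],[-0.001,0.0016,-0.006,0],[-0.001,0.0036,-0.0123,0],[-0.001,0.006,-0.018,0],[-0.001,0.009,-0.024,0],[-0.001,0.012,-0.0295,0],[-0.001,0.0158,-0.0347,0],[-0.001,0.0158,-0.0347,0]]])

```text
t: 31.07
tcp_pos: [0.5507, 0.0295, 0.1365]
tool_rot: [1.0, 0.004, 0.004, 0.004]
force: [0.2, -7.8, -5.2]
finger_gap: 0.317
```

```bash
python3 -c "
from h import *
s=manip.sense();print(s['tcp_pos'],s['force'],s['ft_torque'],s['finger_gap'])
c=snap('scene','s26');crop(c,'a31',225,120,325,220,6)"
```

```text
[0.55072665 0.02948704 0.1365415 ] [ 0.15404396 -7.75716806 -5.22535621] [-1.11010608 -0.08214475 -0.25912004] 0.3170755787953606
```

View pics/a31.png

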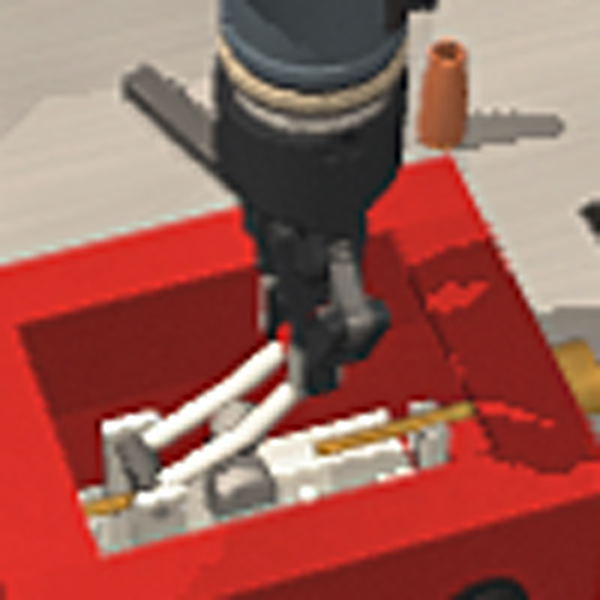

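Call:
move_arm(deltas=[[[0,0.0045,-0.005,0],[0,0.0093,-0.0098,0],[0,0.0145,-0.0142,0],[0,0.0194,-0.0183,0],[0,0.0247,-0.022,0],[0,0.03,-0.0253,0],[0,0.0358,-0.0283,0],[0,0.0358,-0.0283,0]]])

```text
t: 31.78
tcp_pos: [0.551, -0.008, 0.1654]
tool_rot: [1.0, 0.003, 0.005, 0.005]
force: [1.3, -6.1, -9.6]
finger_gap: 0.306
```

```bash
python3 -c "
from h import *
s=manip.sense();print(s['tcp_pos'],s['force'],s['ft_torque'],s['finger_gap'])
c=snap('scene','s27');crop(c,'a32',225,100,325,220,6)"
```

```text
[ 0.5509547  -0.00798197  0.16540855] [ 1.26114595 -6.13783842 -9.64283971] [-0.946715   0.002725   0.0192545] 0.30557084511055327
```

View pics/a32.png

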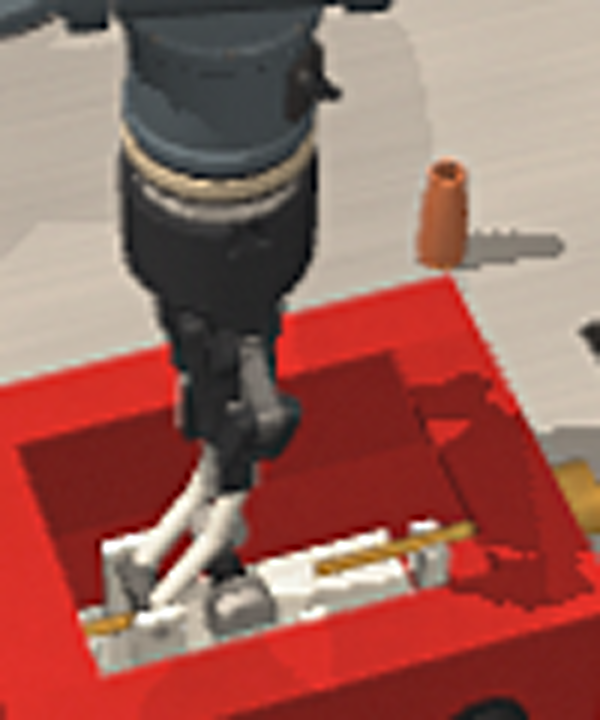

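Call:
move_arm(deltas=[[[0,0.005,-0.001,0],[0,0.011,-0.003,0],[0,0.017,-0.005,0],[0,0.023,-0.006,0],[0,0.026,-0.006,0],[0,0.026,-0.006,0]]])

```text
t: 32.33
tcp_pos: [0.5512, -0.0335, 0.1741]
tool_rot: [1.0, 0.004, 0.005, 0.005]
force: [-1.2, 4.0, 8.8]
finger_gap: 0.292
```

```bash
python3 -c "
from h import *
s=manip.sense();print(s['tcp_pos'],s['force'],s['ft_torque'],s['finger_gap'])
c=snap('scene','s28');crop(c,'a33',215,90,315,210,6)"
```

```text
[ 0.55121562 -0.03353728  0.17406776] [-1.15098938  3.99534313  8.81537181] [0.96149711 0.87233641 0.29741562] 0.2924333884964462
```

View pics/a33.png

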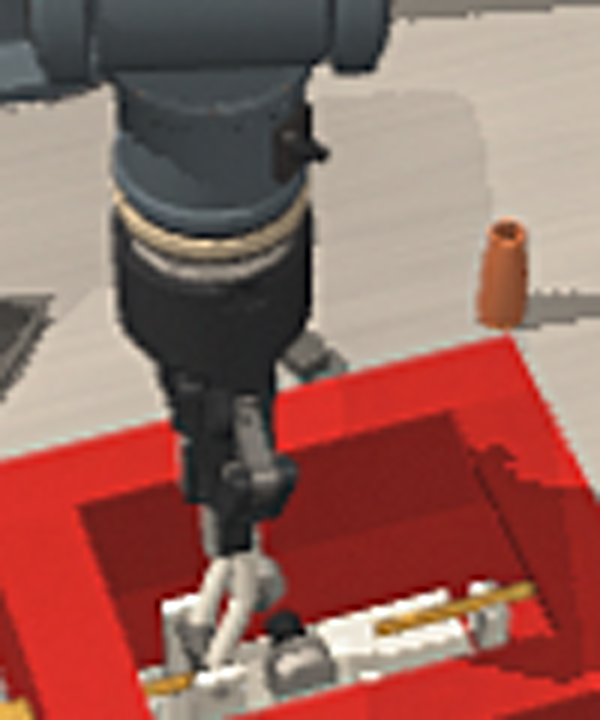

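Call:
move_arm(deltas=[[[0,0,0,0],[0,0,0,0],[0,0,0,0],[0,0,0,0]]], gripper=0.55)

```text
t: 32.72
tcp_pos: [0.5515, -0.034, 0.1744]
tool_rot: [1.0, 0.004, 0.006, 0.005]
force: [-0.4, 0.7, -0.1]
finger_gap: 0.544
```

Call:
move_arm(deltas=[[[0,0,-0.015,0],[0,0,-0.04,0],[0,0,-0.07,0],[0,-0.03,-0.1,0],[0,-0.07,-0.1,0],[0,-0.1,-0.1,0],[0,-0.14,-0.1,0],[0,-0.14,-0.1,0]]])

```text
t: 33.38
tcp_pos: [0.5485, 0.1129, 0.2731]
tool_rot: [1.0, 0.006, 0.006, 0.004]
force: [-0.3, 0.0, 0.3]
finger_gap: 0.548
```

```bash
python3 -c "
from h import *
s=manip.sense();print(s['t'],s['tcp_pos'],s['force'])
c=snap('scene','s29');crop(c,'a34',205,110,325,230,6)
t=snap('top','t29');crop(t,'a34t',180,125,330,235,5)"
```

```text
33.3833 [0.54853906 0.11287785 0.27308196] [-0.31092254  0.04437516  0.26901706]
```

View pics/a34.png

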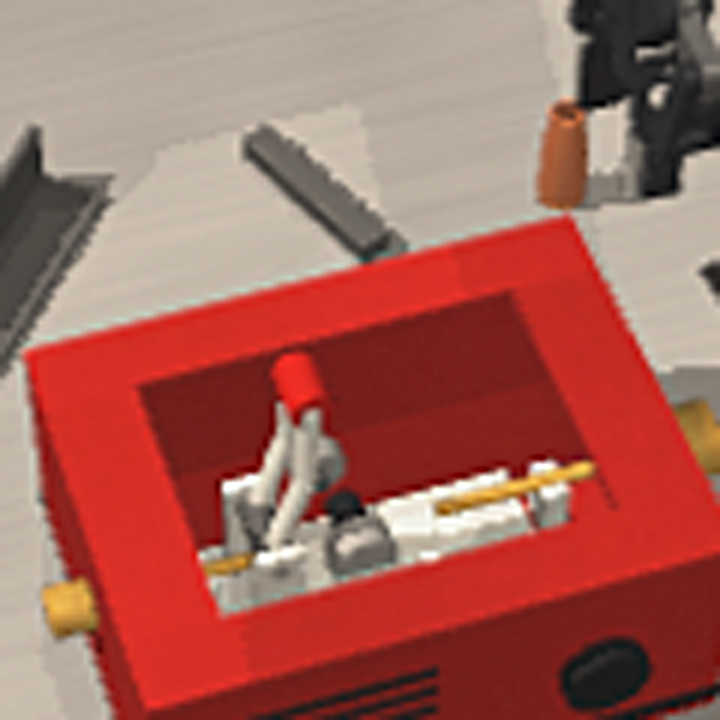

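View pics/a34t.png

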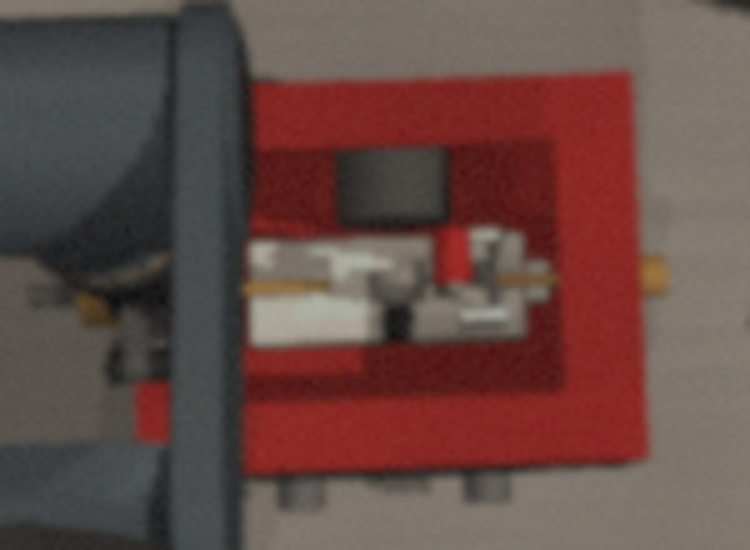

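```bash
python3 -c "
from h import *
c=load('s29.pkl');t=load('t29.pkl')
for th in(.9,1.0,1.1,1.15,1.2):
  a=.1974+th;p=[.5512,-.0429+.0918*np.cos(a),.08+.0918*np.sin(a)]
  print(th,(proj(t,[p])-[180,125]+.5)*5,(proj(c,[p])-[205,110]+.5)*6)"
```

```text
0.9 [[402.73474774 263.27198072]] [[354.84410717 391.89743886]]
1.0 [[419.83578813 261.91664246]] [[335.79828282 391.0094696 ]]
1.1 [[437.68668483 260.74393062]] [[315.86412656 391.60783013]]
1.15 [[446.82644515 260.2311331 ]] [[305.63310647 392.4675211 ]]
1.2 [[456.07194163 259.76974751]] [[295.26474586 393.70009193]]
```

The pressure arm measures about 1.19 rad in both cameras, so it's at its stop. One last look over everything before I hand in.

```bash
python3 -c "
from h import *
c=snap('scene','s30');crop(c,'a35',70,80,470,270,2)
t=snap('top','t30');crop(t,'a35t',80,140,185,250,5)"
```

```text
(no output)
```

View pics/a35.png

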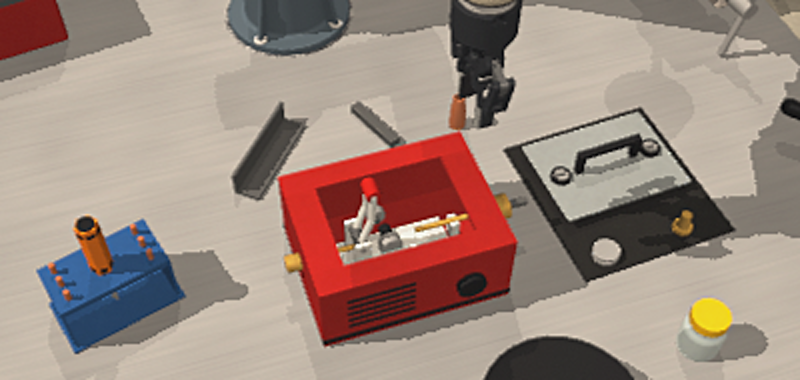

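View pics/a35t.png

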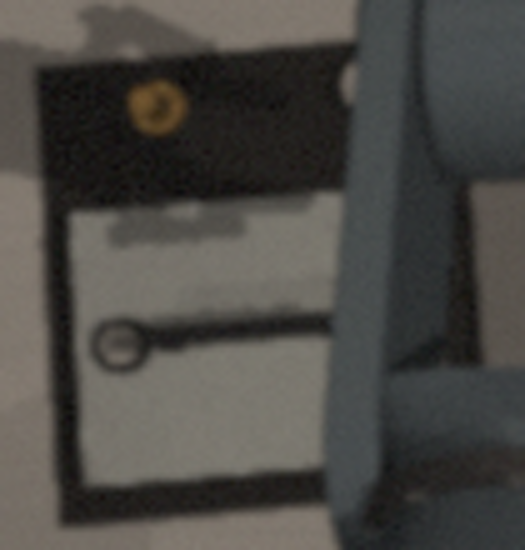

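All in place: the screwdriver is upright in the rack (95,245), the pressure arm is up (370,190), and the panel lies flat within the mat with its handle up. The roll and guide haven't moved, and the gripper is clear.

```bash
python3 -c "
from station import manip
print(manip.sign_off())"
```

```text
the job is handed in; nothing more can be done
None
```

The feeder is open and the job is handed in at about 33.5 s of the 72 s allowed. I did the steps in the order you asked.

- **Cams:** I turned both with the screwdriver. In the pictures the slots read about 85° (right) and 81–88° (left), past the 77° release point. The panel then lifted free with only its own weight on the gripper.
- **Screwdriver:** it is back upright in its rack hole. It slipped about 5° in the grip and leaned about 1° during the turning. I corrected for both, and it went back in with almost no side force.
- **Panel:** it lies flat and handle up on the clear part of the mat, inside the mat's edges, set down with about 6 N.
- **Pressure arm:** it measures about 1.19 rad of its 1.2 rad travel in both cameras and stayed up after release.
- **Drive roll and guide:** the scene camera shows both still in place on the mat. The robot arm hid most of the roll in the last top view, so I checked the roll in the scene picture only.

The two cameras disagreed by about 2 mm along x, mostly near the rack. I therefore fitted the tip by comparing it with its target in the same picture. The highest wrist force component I read was about 10 N, and no check failed.

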